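Run a pick along a gear case's sight gap, then hold its inspection flap at the index angle

TASK

Free the inspection flap of the small grey gear case: take the seam pick by its handle and, with its tip in the gap under the flap's front edge, run it slowly (about 4 cm a second, never over 15, also going in and out) from the left end of the gap to the right end, the flap staying shut. Then lay the pick back flat on the bench clear of the gear case, without dropping it, and raise the flap (its upright lug is there to take it by) until its right-hand edge lines up with the index arm on the quadrant beside it. The flap falls shut by itself, so finish while still holding it still there with the gripper; leave the index arm, the spanner, the torch and the speed sensor where they are.

Things in the scene. Friction and masses are not known exactly. Their poses are not given: they have to be found in the camera images.
- pick_handle (a point): centre of the seam pick's black flat-sided handle (85 mm long, 14 x 14 mm in section), 7 mm above the bench when it lies there. Its x axis points along the pick to the tip, z up as it lies. 50 g; it does not roll. The whole pick is 155 mm long
- pick_tip (a point): point of the pick's steel shank (6 mm thick, tapering to 3 mm), 112.5 mm from the handle's centre along +x, on the handle's axis
- housing: the gear case, fixed to the bench: grey box 140 (x) x 170 (y) mm, flap on top at 87 to 95 mm, foot plate 176 x 206 x 8 mm. Origin under its centre; x away from the robot, y left, z up. The gap is a level slot between front wall (12 mm thick) and flap: 12 mm high (75 to 87 mm above the bench), 140 mm long, closed by rails at both ends, open into the hollow case behind
- gap_left (a point): left end of the gap (seen from the robot), in the plane of the case's front face and half-way up the gap, 81 mm above the bench. Axes as the case's: x into the case, y to the left along the gap. The flap's front edge stands 4 mm proud of the face. The tip is in the gap from the face inward; 5 to 20 mm inside is good
- gap_right (a point): right end of the same gap, same height and axes as gap_left, 140 mm from it
- lug (a point): centre of the grip part of the upright lug on top of the flap, mid-width: dark steel plate 12 mm thick (along y), 30 mm wide (x), its round top of radius 15 mm about this point. Point 28 mm and top 43 mm over the flap; 123 mm above the bench when shut, 22 mm behind the flap's front edge. Take it from above, fingers left and right of it; it can turn between the pads. Axes turn with the flap
- flap_hinge (a point): middle of the flap's hinge axis at the rear of the gear case, 91 mm above the bench; the axis runs along y. With the flap shut the lug is at -128 mm x, +32 mm z from here. Axes as the case's; fixed
- flap (a joint): angle of the flap about its hinge, rad: 0 shut (level), grows as the front edge rises, stop at 1.25. The flap is a plain aluminium plate, 170 mm wide, front edge 150 mm from the hinge axis, 8 mm thick, about 0.35 kg; the hinge is free and the flap falls shut from every angle unless held
- index (a joint): angle of the index arm about the same hinge axis, rad, on the scale of joint flap: between 0.45 and 0.85; it stays clamped where it was set. The flap is at the mark when joint flap equals it. The arm is a flat aluminium bar, 10 mm broad, with a black clamp knob on the quadrant frame, 100 to 125 mm to the right of the lug
- flap_mark (a point): point at the flap's right front corner, at the small steel tongue, half-way up the plate's thickness, 150 mm from the hinge axis
- index_tip (a point): point near the end of the index arm, 150 mm from the hinge axis; flap_mark meets it when the flap is at the marked angle
- spanner: bystander: steel combination spanner, 232 x 32 x 7 mm, lying on the bench in front of the gear case. Origin under its centre; leave it alone
- flashlight: bystander: black hand torch, 116 x 40 x 41 mm, lying left of the gear case. Origin under its centre; leave it alone
- sensor: bystander: black speed sensor with a brass tip, 84 x 22 x 20 mm, lying on the right behind the pick. Origin under its centre; leave it alone
Not all that is in view belongs to the job. Of the things that look like the part that bears pick_handle, the larger one is meant.

How it is judged:
On the way, in this order (a step that is already met when the one before it is completed fails the run):
1. tip in the gap near its left end (x of pick_tip in the frame of gap_right between -0.003 and 0.05 m and z of pick_tip in the frame of gap_right between -0.011 and 0.011 m and y of pick_tip in the frame of gap_right between 0.108 and 0.145 m and value of joint flap below 0.08 rad), for 0.05 s.
2. tip in the gap, a third of the way along (x of pick_tip in the frame of gap_right between -0.003 and 0.05 m and z of pick_tip in the frame of gap_right between -0.011 and 0.011 m and y of pick_tip in the frame of gap_right between 0.082 and 0.104 m and value of joint flap below 0.08 rad), for 0.05 s.
3. tip in the gap at the middle (x of pick_tip in the frame of gap_right between -0.003 and 0.05 m and z of pick_tip in the frame of gap_right between -0.011 and 0.011 m and y of pick_tip in the frame of gap_right between 0.06 and 0.08 m and value of joint flap below 0.08 rad), for 0.05 s.
4. tip in the gap, two thirds of the way along (x of pick_tip in the frame of gap_right between -0.003 and 0.05 m and z of pick_tip in the frame of gap_right between -0.011 and 0.011 m and y of pick_tip in the frame of gap_right between 0.036 and 0.058 m and value of joint flap below 0.08 rad), for 0.05 s.
5. tip in the gap near its right end (x of pick_tip in the frame of gap_right between -0.003 and 0.05 m and z of pick_tip in the frame of gap_right between -0.011 and 0.011 m and y of pick_tip in the frame of gap_right between -0.005 and 0.032 m and value of joint flap below 0.08 rad), for 0.05 s.
6. the pick lies on the bench, released, the flap still shut (height (world z) of pick_handle below 0.0115 m and height (world z) of pick_tip below 0.02 m and contact force between pick and the fingers below 0.05 N and linear speed of pick below 0.03 m/s and value of joint flap below 0.08 rad), for 0.2 s.
7. the flap is held by the fingers in line with the index arm (distance between flap_mark and index_tip below 0.01 m and contact force between the fingers and flap above 0.3 N), for 0.2 s.
At the end, for the whole second after the job is handed in: Through the last second the fingers hold the flap still (under 0.05 rad/s, pressing or gripping it with over 0.3 N) with its right front corner within 10 mm (about 4 degrees) of the index arm's mark; the pick lies flat on the bench, released and at rest, not under the flap (all of step 7 and velocity of joint flap between -0.05 and 0.05 rad/s and contact force between pick and flap below 0.05 N and height (world z) of pick_handle below 0.0115 m and height (world z) of pick_tip below 0.02 m and contact force between pick and the fingers below 0.05 N and linear speed of pick below 0.03 m/s); the arm keeps its last pose, push and grip.
It fails at once if the pick moves faster than 15 cm/s while its tip is in the gap (x of pick_tip in the frame of gap_right between -0.003 and 0.05 m and z of pick_tip in the frame of gap_right between -0.011 and 0.011 m and y of pick_tip in the frame of gap_right between -0.005 and 0.145 m and linear speed of pick above 0.15 m/s).
It fails at once if the pick is dropped (contact force between pick and the fingers below 0.02 N and linear speed of pick above 0.65 m/s).
It fails at once if the index arm is moved (distance of index_tip from where it was at the start of the episode above 0.006 m).
It fails at once if a bystander is disturbed (distance of any of spanner, flashlight, sensor from where it was at the start of the episode above 0.03 m).
It also fails if it takes over 61 s, if anything falls off the work surface, if the arm or the gripper's body presses on something with over 40 N, if the wrist force passes 120 N, or if a joint passes its speed limit or range.

ROBOT

A 6-joint arm with a two-finger parallel gripper is mounted at the origin on a cart in front of the work surface, level with it; the furniture and walls round the work are solid. World frame = base frame: x ahead of the robot, y to its left, z up, the work surface at z = 0. Lengths are in m, angles in rad, forces in N, time in s.
With the tool pointing down it reaches from about 0.35 to 0.775 m from the base axis. Payload 5.5 kg.
Tool frame: the origin (TCP) lies on the centre line of the jaws, within the pads' length; the fingertips stand 11 mm ahead of it and the grasp point (between the pads) lies 8 mm behind it (env.nose_length is the distance from the TCP to the fingertips, in m); x points along the fingers, z is the direction in which the jaws open and shut, and the axes are right-handed (so a half turn about x gives the same grasp; the last joint's range is limited). The gripper opens to 85 mm and grips with 20 to 120 N. Pads are 22 mm wide; open, the fingers measure 114 mm over their backs; the gripper's body (76 mm by 85 mm) begins 54 mm behind the grasp point. The pads swing forward as they close: fully open they stand 13 mm farther back than shut.
Start: joints at [1.015, 0.313, 0.046, 1.304, 0, 1.431], TCP at [0.232, 0.526, 0.242] pointing down, gripper open.
Joint ranges: [-2.76, 2.76], [-0.86, 1.69], [-1.03, 1.26], [-2.2, 2.34], [-1.47, 1.5], [-3.14, 3.14]. Speed limits (rad/s): [2.57, 2.57, 3.14, 3.14, 3.14, 3.14].

INTERFACE

Orientations are given as a unit quaternion [w, x, y, z].
In Python, from workcell import env gives the robot as it stands. The module is installed in compiled form; this text tells all that it offers.
- The arm moves only by the tool step_arm, never from a script. Its argument "moves" is a list that holds one entry, the list of rows, each a list of 7 numbers: the turn, a rotation vector about the tool's x, y, z in rad, then the shift along the tool's x, y, z in m, then the opening, from 0 (shut) to 1 (fully open). In form: [[[rx, ry, rz, tx, ty, tz, grip], ...]]. A call has 1 to 12 rows; each row is the pose to reach, as a shift and turn from the pose measured when the call began, along the tool's axes at that moment; what a row does not reach only later rows make up. A row lasts 1/10 s, in which the tool goes at most 50 mm and 8.59 degrees, less where a joint would pass 70% of its speed; a pose out of reach is approached as far as the arm can. A call with a gripper value outside its range is refused whole. The fingers move at their own pace and stop on an object; "force" is the grip in N (left out, the last holds). Time passes only in rows, so rows that repeat a pose let the fingers close. It gives the time, the measured TCP pose, the force and the opening at its end, in the units of the state.
- env.get_state(): the state, without advancing time (a new reading comes with each control period).
- env.read_camera(name): name is "side" or "top" or "wrist"; returns (picture, depth): 400x640x3 uint8, red, green, blue; 400x640 float32, m along the optical axis (not along the pixel's ray), 0 where there is no reading.
- env.get_calibration(name): a dict with "mtx" (3x3 intrinsics, pixels), "distortion" ([k1, k2, p1, p2, k3] as OpenCV has them; the pictures are not rectified), "camera_from_world" (4x4, takes a point from world to camera coordinates); the wrist camera has in their place "T_tool_cam" (4x4, takes a point from camera to tool coordinates, whose origin is the TCP and whose axes are the tool frame's). Camera axes: x right, y down, z forward; pixel columns grow to the right and rows downward; lengths in m; the calibration is good to about 2 mm. A picture is of the moment at which its call begins: read the wrist's pose just before it. get_calibration takes no time and is no camera call.
- env.hand_in(): hands the job in, once; it reports no verdict.
Trained networks look in the newest picture that a camera, given by its name, has taken for a name from the list of things; names that differ only in an ending like _2 or _b are one class to them, and where a whole thing is asked for, a point or a joint stands for the part that bears it (a point fixed in the world has none). Each returns a list of dicts, best first, with "confidence" (0 to 1); they miss things now and then, are a little off and sometimes report something else, mostly with a low value. They report only what shows in the picture. A call takes as long as a camera call. They do not tell look-alikes from the thing itself.
- env.boxes_of(camera, thing): "uv" ([column, row] in pixels, amid what is visible of it).
- env.silhouettes(camera, thing): "mask" (400x640 bool, what is visible of it) and "uv" ([column, row] in pixels, amid what is visible of it).
The state is a dict: "clock": time; "joint_pos": joint angles; "qvel": joint speeds; "tau": joint torques, N m; "tcp_pos": TCP position; "orientation": TCP orientation; "wrist_force": force on the tool from outside, world axes, zero at the start; "ft_torque": the same for the moment, N m; "finger_gap": finger opening in m.
Only numpy, scipy, OpenCV 4.12 (cv2) and the standard library are available. Lean on these libraries where they do the work, as an engineer would, in place of code of your own. Each camera call takes 0.05 s, during which the arm holds its last target.

## Working session

There is one attempt and no reset: what is moved stays moved. The work goes in short steps, Python scripts to look and compute and a tool call to move; the robot and the scene stay as the last step left them, time stands still between calls to the robot, and variables do not carry over. Pictures are saved under pics/ and viewed, and the job is handed in when it is done.

Besides the shell and the picture viewer there is one more tool, called as name(argument=value, ...) on one line, values as JSON. step_arm: Moves the arm, as the interface text tells. Its arguments: {"type":"object","properties":{"moves":{"type":"array","items":{"type":"array","items":{"type":"array","items":{"type":"number"}}}},"force":{"type":"number"}},"required":["moves"]}

```bash
ls; mkdir -p pics
python3 - <<'E'
from workcell import env
import cv2
print(env.get_state())
for n in ["side","top","wrist"]:
    p,d=env.read_camera(n)
    cv2.imwrite(f"pics/{n}0.png",p[:,:,::-1])
    print(n,env.get_calibration(n))
print(env.nose_length)
E
```

```text
pics
{'clock': 0.0, 'joint_pos': array([1.01542591e+00, 3.14032969e-01, 4.49687445e-02, 1.30358313e+00,
       4.81592222e-05, 1.43121261e+00]), 'qvel': array([-0.00097218,  0.00024294,  0.0023605 ,  0.00181687,  0.00081759,
       -0.00070452]), 'tau': array([-2.45742493e-03, -4.80623746e+01,  2.98537391e+01,  1.93462917e-02,
       -6.34700655e-05, -6.15293843e-07]), 'tcp_pos': array([0.23197634, 0.52559731, 0.24138613]), 'orientation': array([ 0.59183334, -0.38629633,  0.59303314,  0.38577214]), 'wrist_force': array([-0.82931393, -0.36943012, -0.51063376]), 'ft_torque': array([-0.0234265 ,  0.04373509,  0.05666405]), 'finger_gap': 0.0853100546968773}
side {'mtx': array([[389.21978449,   0.        , 323.86815433],
       [  0.        , 389.21978449, 193.51951984],
       [  0.        ,   0.        ,   1.        ]]), 'distortion': array([-0.01076889,  0.        ,  0.        ,  0.        ,  0.        ]), 'camera_from_world': array([[ 0.94064232, -0.33891775,  0.01807714, -0.52274189],
       [-0.15302762, -0.47105351, -0.86872961,  0.17343092],
       [ 0.30294318,  0.81439754, -0.49
[... 520 characters left out ...]
845,  1.06484501],
       [ 0.        ,  0.        ,  0.        ,  1.        ]])}
wrist {'mtx': array([[289.27969248,   0.        , 317.68522928],
       [  0.        , 289.27969248, 196.83764608],
       [  0.        ,   0.        ,   1.        ]]), 'distortion': array([-0.03587648,  0.        ,  0.        ,  0.        ,  0.        ]), 'T_tool_cam': array([[-2.07573668e-04, -2.59249662e-01,  9.65810318e-01,
        -1.32525513e-01],
       [-2.52523826e-04, -9.65810294e-01, -2.59249710e-01,
         6.64977383e-02],
       [ 9.99999947e-01, -2.97703530e-04,  1.35010068e-04,
        -1.90537141e-03],
       [ 0.00000000e+00,  0.00000000e+00,  0.00000000e+00,
         1.00000000e+00]])}
0.011
```

View pics/side0.png

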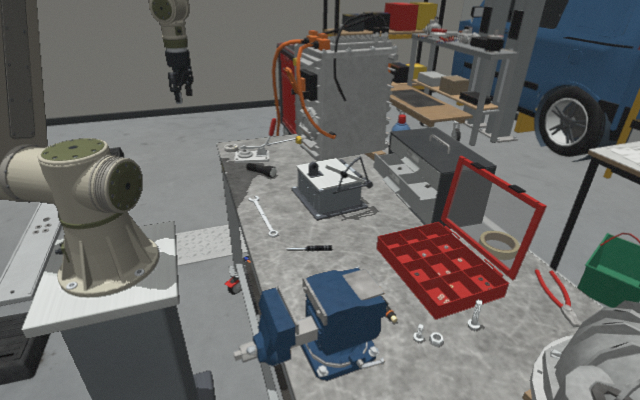

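View pics/top0.png

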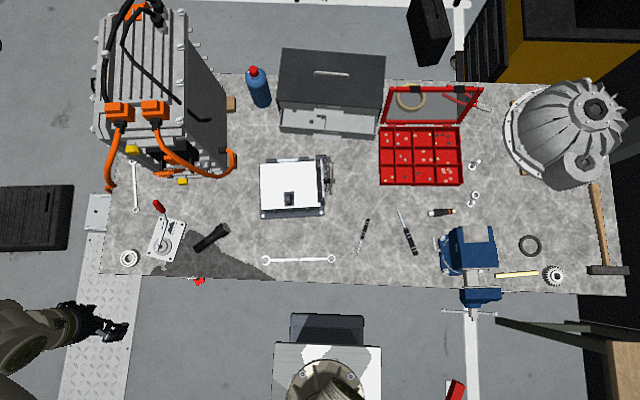

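The top view shows the gear case at about (293,187). There are two pick-like tools, a smaller one at (363,235) and a larger one at (407,232). The sensor is at (441,212), the spanner at (300,260) and the torch at (212,238).

```bash
cat > h.py <<'E'
from workcell import env
import numpy as np, cv2
from scipy.spatial.transform import Rotation as R
def camT(name,st=None):
    c=env.get_calibration(name)
    if 'camera_from_world' in c: return c['mtx'],c['distortion'],np.linalg.inv(c['camera_from_world'])
    st=st or env.get_state()
    T=np.eye(4);q=st['orientation'];T[:3,:3]=R.from_quat([q[1],q[2],q[3],q[0]]).as_matrix();T[:3,3]=st['tcp_pos']
    return c['mtx'],c['distortion'],T@c['T_tool_cam']
def rays(cam,uv):
    K,D,T=cam; n=cv2.undistortPoints(np.asarray(uv,float).reshape(-1,1,2),K,D).reshape(-1,2)
    return np.c_[n,np.ones(len(n))]
def atdepth(cam,uv,d):
    r=rays(cam,uv)*np.asarray(d).reshape(-1,1); T=cam[2]; return r@T[:3,:3].T+T[:3,3]
def atz(cam,uv,z):
    T=cam[2]; r=rays(cam,uv)@T[:3,:3].T; o=T[:3,3]; return o+r*((z-o[2])/r[:,2])[:,None]
def proj(cam,P):
    K,D,T=cam; Ti=np.linalg.inv(T); rv=cv2.Rodrigues(Ti[:3,:3])[0]
    return cv2.projectPoints(np.asarray(P,float).reshape(-1,1,3),rv,Ti[:3,3],K,D)[0].reshape(-1,2)
def tool():
    st=env.get_state();q=st['orientation']
    return st,R.from_quat([q[1],q[2],q[3],q[0]]).as_matrix(),st['tcp_pos']
def maskpts(cam,d,m):
    v,u=np.where(m&(d>0)); return atdepth(cam,np.c_[u,v],d[v,u])
E
python3 - <<'E'
from h import *
np.set_printoptions(precision=4,suppress=True)
p,d=env.read_camera("top"); cam=camT("top")
img=p[:,:,::-1].copy()
for t in ["pick_handle","pick_tip","housing","lug","flap_mark","index_tip","flap","index","spanner","flashlight","sensor"]:
    r=env.silhouettes("top",t)
    for k in r[:3]:
        P=maskpts(cam,d,k['mask'])
        print(t,round(k['confidence'],2),np.round(k['uv'],1),k['mask'].sum(),np.median(P,0),P.min(0),P.max(0))
    b=env.boxes_of("top",t)
    print('   box',[(np.round(k['uv'],1),round(k['confidence'],2)) for k in b[:3]])
crop=cv2.resize(img[130:280,250:460],None,fx=3.8,fy=3.8,interpolation=cv2.INTER_CUBIC)
cv2.imwrite("pics/top1.png",crop)
E
```

```text
pick_handle 0.69 [409.7 240.9] 163 [ 0.4609 -0.2483  0.0135] [ 0.424  -0.2732 -0.0036] [ 0.507  -0.2264  0.018 ]
   box [(array([409.6, 241.1]), 0.64), (array([213.1, 237.6]), 0.38)]
pick_tip 0.62 [406.7 238.8] 218 [ 0.4669 -0.2435  0.0126] [ 0.422  -0.2732 -0.0036] [ 0.5549 -0.2087  0.018 ]
pick_tip 0.48 [325.3 178.9] 41 [0.614  0.0292 0.148 ] [ 0.6021  0.0175 -0.0011] [0.6632 0.038  0.1581]
pick_tip 0.4 [364.5 230.2] 114 [ 0.4971 -0.101   0.0087] [ 0.4482 -0.1179 -0.0031] [ 0.5316 -0.0868  0.0148]
   box [(array([407. , 239.4]), 0.44)]
housing 0.86 [295.  189.2] 3872 [0.6045 0.1274 0.0948] [ 0.5178  0.0148 -0.0032] [0.7274 0.2461 0.1884]
   box [(array([294.6, 190.8]), 0.85), (array([411.6, 243. ]), 0.59), (array([321.1, 177.4]), 0.58)]
lug 0.74 [290.6 185.2] 2711 [0.6117 0.1374 0.0954] [ 0.5345  0.0418 -0.0036] [0.7311 0.242  0.1413]
   box [(array([290.3, 185.5]), 0.87)]
flap_mark 0.63 [287.5 186.2] 2579 [0.6109 0.1368 0.0954] [ 0.5377  0.0447 -0.0008] [0.7179 0.2265 0.1413]
   box [(array([290.8, 183.6]), 0.76)]
index_tip 0.44 [322.4 179.1] 89 [0.6144 0.0328 0.1475] [ 0.562   0.0147 -0.0011] [0.6862 0.0444 0.176 ]
index_tip 0.38 [291.7 188.4] 3816 [0.604  0.1272 0.0948] [ 0.5206  0.0147 -0.0036] [0.7219 0.2469 0.1884]
   box []
flap 0.71 [286. 189.] 2700 [0.6112 0.137  0.0954] [ 0.5345  0.0387 -0.0008] [0.7195 0.2332 0.1413]
   box [(array([285.1, 187.5]), 0.68)]
   box []
   box [(array([289.3, 256.9]), 0.81)]
flashlight 0.78 [211.6 238.8] 398 [0.4489 0.3729 0.0284] [ 0.4021  0.3248 -0.0027] [0.4951 0.4362 0.0428]
flashlight 0.24 [287.8 185.1] 2633 [0.6112 0.137  0.0954] [ 0.5345  0.0416 -0.0008] [0.7206 0.2257 0.1413]
   box [(array([212.6, 238.1]), 0.69)]
sensor 0.74 [287.3 185. ] 2687 [0.6108 0.1382 0.0954] [ 0.5345  0.0418 -0.0008] [0.7084 0.242  0.1413]
sensor 0.51 [443.2 212.5] 120 [ 0.5617 -0.3418  0.0168] [ 0.5513 -0.3823  0.0093] [ 0.5705 -0.3071  0.0228]
   box [(array([441.1, 210.3]), 0.59)]
```

View pics/top1.png

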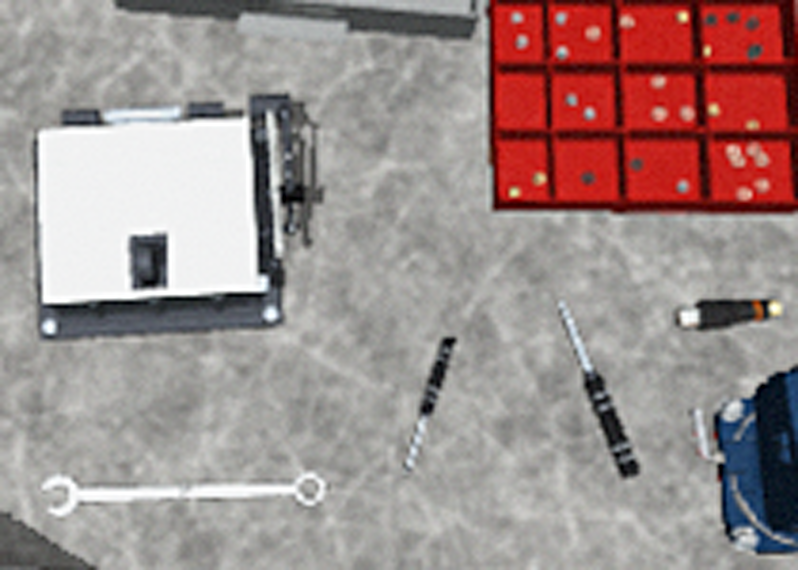

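The crop shows the larger pick with its tip at about (398,209) and its handle end at about (416,255) in full-image pixels. The case is almost square to the world axes. Next I turn these into metres.

Run:
```python
from h import *
np.set_printoptions(precision=4,suppress=True)
cam=camT("top")
f=lambda x,y:(250+x/3.8-0.37,130+y/3.8-0.37)
tip,end=atz(cam,[f(561,302),f(632,475)],0.004)
sh=atz(cam,[f(595,372)],0.01)[0]
print("pick",tip,sh,end,np.linalg.norm(tip-end),np.linalg.norm(sh-end))
u=(tip-end)[:2];u/=np.linalg.norm(u);print("dir",u,np.degrees(np.arctan2(u[1],u[0])),"handle c",tip[:2]-.1125*u)
fl=atz(cam,[f(42,303),f(268,289),f(251,115),f(40,130)],0.095);print(fl,np.linalg.norm(fl[0]-fl[1]))
d=fl[0]-fl[1];print("yaw",np.degrees(np.arctan2(-d[0],d[1])))
# target tool pose for looking
st,Rm,p=tool();print(Rm,p)
```

```text
pick [ 0.5683 -0.2072  0.004 ] [ 0.5091 -0.2343  0.01  ] [ 0.426  -0.2654  0.004 ] 0.1537459375625105 0.08898746754306165
dir [0.9255 0.3788] 22.25823397361848 handle c [ 0.4642 -0.2498]
[[0.5334 0.2138 0.095 ]
 [0.5517 0.0382 0.095 ]
 [0.6931 0.0581 0.095 ]
 [0.6738 0.2262 0.095 ]] 0.17650736945909518
yaw 5.9507403175074876
[[ 0.     -0.9148  0.4039]
 [ 0.0001  0.4039  0.9148]
 [-1.     -0.      0.0001]] [0.2323 0.526  0.2423]
```

```bash
cat >> h.py <<'E'
def go(pos,az,tilt=0):
    """row numbers to bring TCP to pos, tool down, jaw z axis at azimuth az (deg)"""
    st,Rm,p=tool(); a=np.radians(az)
    x=np.array([0,0,-1.]);z=np.array([np.cos(a),np.sin(a),0]);y=np.cross(z,x)
    Rt=np.c_[x,y,z]
    if tilt: Rt=Rt@R.from_rotvec([0,0,tilt]).as_matrix()
    rv=R.from_matrix(Rm.T@Rt).as_rotvec(); t=Rm.T@(np.asarray(pos)-p)
    print("go",np.round(rv,4),np.round(t,4),"| at",np.round(p,4),"t",round(st['clock'],2))
E
python3 -c "
from h import *
go([.43,.11,.27],96)"
```

```text
go [-5.205e-01  1.000e-04  0.000e+00] [-0.0277 -0.3489 -0.3007] | at [0.2323 0.526  0.2423] t 1.3
```

step_arm(moves=[[[-0.15,0,0,-0.028,-0.04,-0.03,1],[-0.3,0,0,-0.028,-0.07,-0.06,1],[-0.52,0,0,-0.028,-0.35,-0.3,1],[-0.52,0,0,-0.028,-0.35,-0.3,1],[-0.52,0,0,-0.028,-0.35,-0.3,1],[-0.52,0,0,-0.028,-0.35,-0.3,1],[-0.52,0,0,-0.028,-0.35,-0.3,1],[-0.52,0,0,-0.028,-0.35,-0.3,1],[-0.52,0,0,-0.028,-0.35,-0.3,1],[-0.52,0,0,-0.028,-0.35,-0.3,1],[-0.52,0,0,-0.028,-0.35,-0.3,1],[-0.52,0,0,-0.028,-0.35,-0.3,1]]])

```text
clock: 2.5
tcp_pos: [0.4312, 0.1099, 0.2703]
orientation: [0.474, -0.525, 0.474, 0.525]
wrist_force: [0.2, 0.2, 0.6]
finger_gap: 0.0852
```

Run:
```python
from h import *
np.set_printoptions(precision=4,suppress=True)
st=env.get_state(); print(st['qvel'])
p,d=env.read_camera("wrist");cam=camT("wrist",st)
cv2.imwrite("pics/w1.png",p[:,:,::-1]); np.savez("w1.npz",p=p,d=d,q=st['orientation'],t=st['tcp_pos'])
go([.44,-.24,.2],112)
```

```text
[ 0.0367 -0.0073 -0.0056  0.0033  0.0005 -0.0014]
go [-0.28    0.0005 -0.0002] [ 0.0701  0.0273 -0.3496] | at [0.4309 0.1105 0.2703] t 2.55
```

View pics/w1.png

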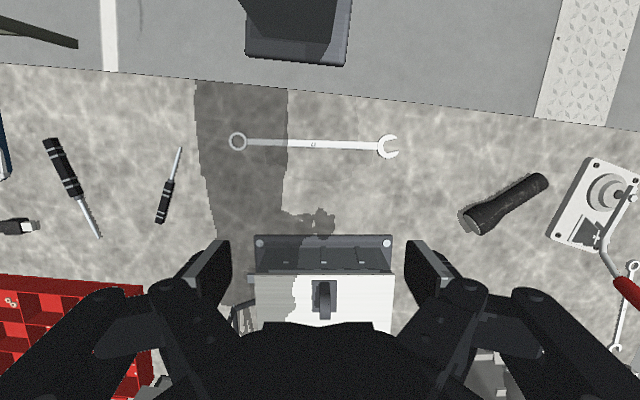

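The wrist view has the robot at the top of the picture. It shows the flap's front edge at row 274, columns 247 to 394, the lug at (324,298), the spanner, the torch, and both picks (larger one at (70,185)).

Run:
```python
from h import *
z=np.load("w1.npz");p=z['p']
cv2.imwrite("pics/w1c.png",cv2.resize(p[225:335,230:415,::-1],None,fx=4.3,fy=4.3,interpolation=cv2.INTER_CUBIC))
```

```text
(no output)
```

View pics/w1c.png

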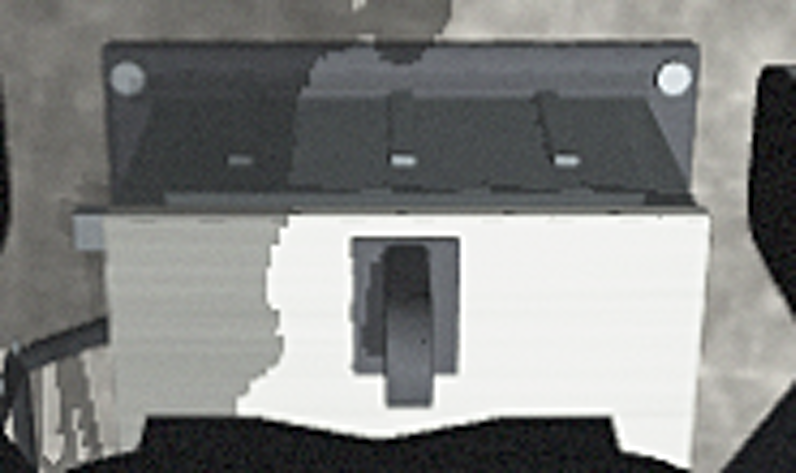

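Run:
```python
from h import *
np.set_printoptions(precision=4,suppress=True)
z=np.load("w1.npz");d=z['d']
cam=camT("wrist",dict(orientation=z['q'],tcp_pos=z['t']))
f=lambda x,y:(230+x/4.3-0.4,225+y/4.3-0.4)
def rep(n,P):
    dd=P[1]-P[0];print(n,P.tolist() and np.round(P,4).tolist(),"mid",(P[0]+P[1])/2,"len",np.linalg.norm(dd),"yaw",np.degrees(np.arctan2(-dd[0],dd[1])))
rep("flap",atz(cam,[f(105,212),f(710,210)],.095))
rep("strip top edge",atz(cam,[f(165,193),f(648,193)],.075))
rep("foot",atz(cam,[f(105,44),f(697,42)],.008))
rep("lug top", atz(cam,[f(385,250),f(432,250)],.137))
# from depth: top plane points
v,u=np.mgrid[276:315,256:310];P=atdepth(cam,np.c_[u.ravel(),v.ravel()],d[v,u].ravel());print("flap z",np.median(P[:,2]))
v,u=np.mgrid[238:246,262:385];P=atdepth(cam,np.c_[u.ravel(),v.ravel()],d[v,u].ravel());print("foot z",np.median(P[:,2]),P.min(0),P.max(0))
```

```text
flap [[0.5488, 0.0447, 0.095], [0.5313, 0.2115, 0.095]] mid [0.5401 0.1281 0.095 ] len 0.1677674132659013 yaw 6.000131180437866
strip top edge [[0.5527, 0.0583, 0.075], [0.5384, 0.1994, 0.075]] mid [0.5455 0.1289 0.075 ] len 0.14188282614971995 yaw 5.79173399925232
foot [[0.5367, 0.0259, 0.008], [0.5155, 0.2269, 0.008]] mid [0.5261 0.1264 0.008 ] len 0.20217858301456834 yaw 6.024350136417611
lug top [[0.527, 0.1202, 0.137], [0.5258, 0.1315, 0.137]] mid [0.5264 0.1258 0.137 ] len 0.011339995324408903 yaw 5.780802650883731
flap z 0.09582568730546082
foot z 0.008766083886059761 [0.3644 0.0378 0.0058] [0.5516 0.2168 0.4028]
```

step_arm(moves=[[[-0.28,0,0,0.07,0.027,-0.35,1],[-0.28,0,0,0.07,0.027,-0.35,1],[-0.28,0,0,0.07,0.027,-0.35,1],[-0.28,0,0,0.07,0.027,-0.35,1],[-0.28,0,0,0.07,0.027,-0.35,1],[-0.28,0,0,0.07,0.027,-0.35,1],[-0.28,0,0,0.07,0.027,-0.35,1],[-0.28,0,0,0.07,0.027,-0.35,1],[-0.28,0,0,0.07,0.027,-0.35,1],[-0.28,0,0,0.07,0.027,-0.35,1]]])

```text
clock: 3.55
tcp_pos: [0.4405, -0.239, 0.1999]
orientation: [0.395, -0.586, 0.395, 0.587]
wrist_force: [0.2, 0.4, -0.0]
finger_gap: 0.0857
```

Run:
```python
from h import *
st=env.get_state(); print(st['qvel'],st['tcp_pos'])
p,d=env.read_camera("wrist")
cv2.imwrite("pics/w2.png",p[:,:,::-1]); np.savez("w2.npz",p=p,d=d,q=st['orientation'],t=st['tcp_pos'])
cv2.imwrite("pics/w2c.png",cv2.resize(p[100:300,220:420,::-1],None,fx=3,fy=3,interpolation=cv2.INTER_CUBIC))
```

```text
[ 0.02221588 -0.01912709 -0.00829219  0.00494127 -0.00079767 -0.00122255] [ 0.44047114 -0.23903458  0.19987617]
```

View pics/w2.png

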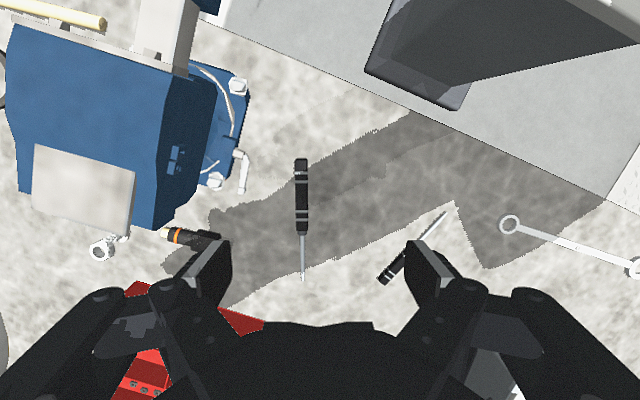

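View pics/w2c.png

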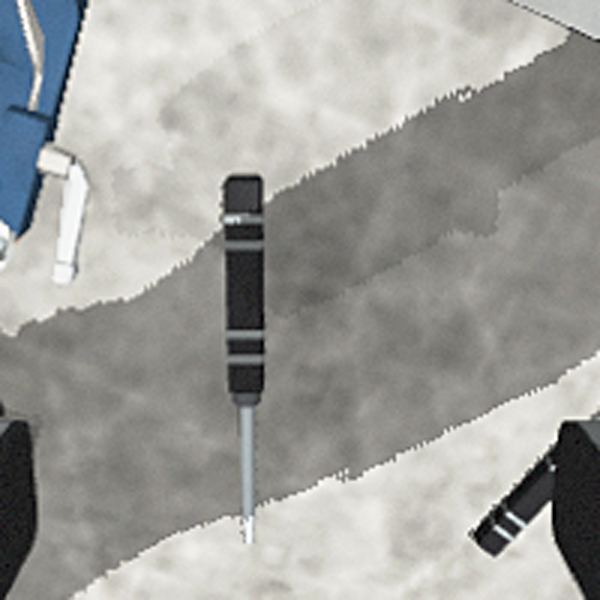

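The pick lies nearly vertical in the crop: handle end (243,175), handle front (246,398), tip (249,543).

Run:
```python
from h import *
np.set_printoptions(precision=4,suppress=True)
z=np.load("w2.npz");cam=camT("wrist",dict(orientation=z['q'],tcp_pos=z['t']))
f=lambda x,y:(220+x/3-.33,100+y/3-.33)
P=np.r_[atz(cam,[f(243,175),f(246,396)],.013),atz(cam,[f(249,543)],.007)]
print(P)
print("len",np.linalg.norm(P[0,:2]-P[2,:2]),np.linalg.norm(P[0,:2]-P[1,:2]))
u=P[2,:2]-P[0,:2];u/=np.linalg.norm(u);print("az",np.degrees(np.arctan2(u[1],u[0])),"c from end",P[0,:2]+.0425*u,"from tip",P[2,:2]-.1125*u)
```

```text
[[ 0.4233 -0.2664  0.013 ]
 [ 0.504  -0.2339  0.013 ]
 [ 0.5679 -0.2081  0.007 ]]
len 0.15599698877272297 0.08703107050123673
az 21.96040449432166 c from end [ 0.4627 -0.2505] from tip [ 0.4636 -0.2502]
```

Run:
```python
from h import *
np.set_printoptions(precision=4,suppress=True)
z=np.load("w2.npz");cam=camT("wrist",dict(orientation=z['q'],tcp_pos=z['t']))
P=maskpts(cam,z['d'],np.ones((400,640),bool))
c=np.array([.463,-.2503]);a=np.radians(22);u=np.array([np.cos(a),np.sin(a)]);n=np.array([-u[1],u[0]])
q=(P[:,:2]-c)@np.c_[u,n]
for lo,hi in [(.02,.05),(.05,.1),(.1,.15)]:
    m=(P[:,2]>lo)&(P[:,2]<hi)&(np.abs(q)<.2).all(1)&(q[:,1]<0)
    k=np.argsort(-q[m,1])[:1]; print(lo,m.sum(),"closest on right",q[m][np.argsort(-q[m,1])[:3]], q[m&(abs(q[:,0])<.05)][:,1].max(initial=-1))
go([.463,-.2503,.06],112); go([.463,-.2503,.012],112)
```

```text
0.02 3284 closest on right [[-0.0431 -0.0532]
 [-0.042  -0.0534]
 [-0.0454 -0.0539]] -0.05323497967641161
0.05 5640 closest on right [[-0.1832 -0.0658]
 [-0.1852 -0.0661]
 [-0.1844 -0.0662]] -0.09471111257711928
0.1 18974 closest on right [[-0.1649 -0.0526]
 [-0.1651 -0.0535]
 [-0.1146 -0.0661]] -0.08296852485615187
go [ 0.002   0.0015 -0.0002] [ 0.1402 -0.0164 -0.0195] | at [ 0.4406 -0.2386  0.2002] t 3.6
go [ 0.002   0.0015 -0.0002] [ 0.1882 -0.0164 -0.0196] | at [ 0.4406 -0.2386  0.2002] t 3.6
```

step_arm(moves=[[[0,0,0,0.04,-0.0165,-0.0195,0.4],[0,0,0,0.08,-0.0165,-0.0195,0.4],[0,0,0,0.11,-0.0165,-0.0195,0.4],[0,0,0,0.14,-0.0165,-0.0195,0.4],[0,0,0,0.16,-0.0165,-0.0195,0.4],[0,0,0,0.175,-0.0165,-0.0195,0.4],[0,0,0,0.188,-0.0165,-0.0195,0.4],[0,0,0,0.188,-0.0165,-0.0195,0.4]]])

```text
clock: 4.4
tcp_pos: [0.4631, -0.2478, 0.0116]
orientation: [0.394, -0.586, 0.394, 0.588]
wrist_force: [-0.7, 0.2, 0.1]
finger_gap: 0.0343
```

Run:
```python
from h import *
go([.463,-.2503,.012],112)
p,d=env.read_camera("wrist")
cv2.imwrite("pics/w3.png",p[:,:,::-1])
```

```text
go [ 0.0051  0.0029 -0.0007] [-0.0004  0.0011 -0.0023] | at [ 0.4631 -0.2478  0.0116] t 4.4
```

View pics/w3.png

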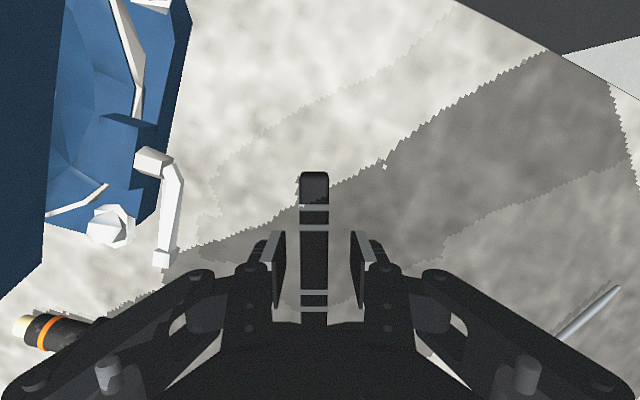

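The handle, at columns 300 to 328, is between the pads at columns 280 and 355. I close with a small sideways correction.

step_arm(moves=[[[0,0,0,0,0.001,-0.0025,0.3],[0,0,0,0,0.001,-0.0025,0.2],[0,0,0,0,0.001,-0.0025,0.1],[0,0,0,0,0.001,-0.0025,0],[0,0,0,0,0.001,-0.0025,0],[0,0,0,0,0.001,-0.0025,0],[0,0,0,0,0.001,-0.0025,0],[0,0,0,0,0.001,-0.0025,0]]], force=60)

```text
clock: 5.25
tcp_pos: [0.4641, -0.2511, 0.0136]
orientation: [0.395, -0.587, 0.393, 0.587]
wrist_force: [-0.9, 1.8, 6.4]
finger_gap: 0.0123
```

Run:
```python
from h import *
p,d=env.read_camera("wrist")
cv2.imwrite("pics/w4.png",p[:,:,::-1])
go([.44,-.24,.16],112);print(env.get_state()['wrist_force'])
```

```text
go [0.005  0.0014 0.0012] [-0.1464  0.0179  0.0195] | at [ 0.4641 -0.251   0.0136] t 5.3
[0.53479733 2.58066335 5.96666167]
```

View pics/w4.png

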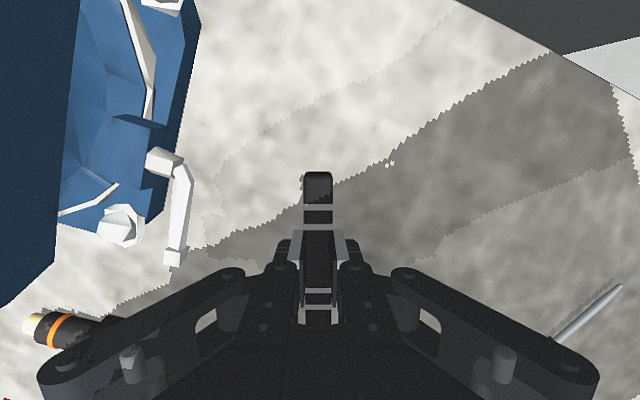

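step_arm(moves=[[[0,0,0,-0.01,0,0,0],[0,0,0,-0.03,0,0,0],[0,0,0,-0.06,0.004,0.004,0],[0,0,0,-0.09,0.009,0.01,0],[0,0,0,-0.12,0.014,0.015,0],[0,0,0,-0.146,0.018,0.02,0],[0,0,0,-0.146,0.018,0.02,0]]])

```text
clock: 6.0
tcp_pos: [0.441, -0.2408, 0.1641]
orientation: [-0.394, 0.589, -0.394, -0.585]
wrist_force: [1.6, -0.5, -0.6]
finger_gap: 0.0124
```

Run:
```python
from h import *
st=env.get_state();print(st['wrist_force'],st['finger_gap'])
for n in ["wrist","side","top"]:
    p,d=env.read_camera(n)
    cv2.imwrite(f"pics/{n}5.png",p[:,:,::-1])
    if n=="side": cv2.imwrite("pics/side5c.png",cv2.resize(p[160:310,240:400,::-1],None,fx=4,fy=4,interpolation=cv2.INTER_CUBIC))
    if n=="top": cv2.imwrite("pics/top5c.png",cv2.resize(p[180:280,330:490,::-1],None,fx=5,fy=5,interpolation=cv2.INTER_CUBIC))
go([.3866,.1668,.14],96)
```

```text
[ 1.57259408 -0.53138804 -0.63394654] 0.0124479728156057
go [0.284  0.0015 0.001 ] [ 0.0201 -0.105   0.3961] | at [ 0.4395 -0.2396  0.1594] t 6.15
```

View pics/side5c.png

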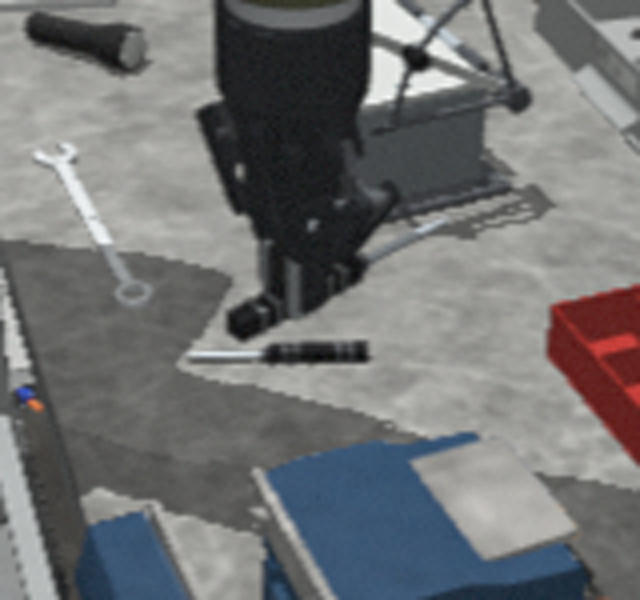

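View pics/top5c.png

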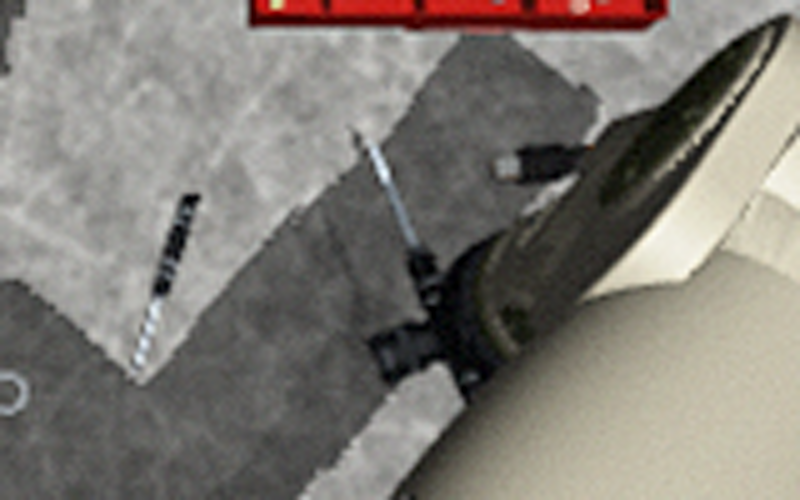

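View pics/wrist5.png

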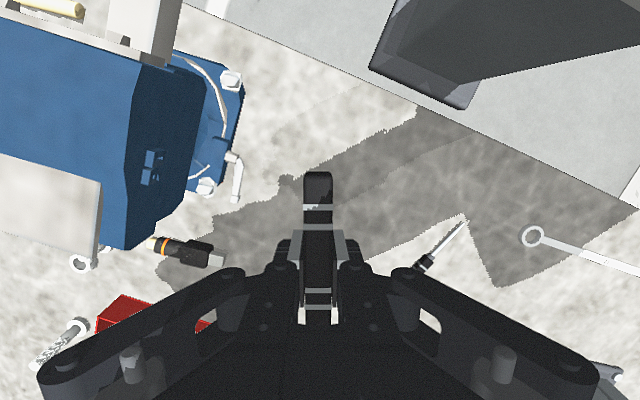

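The pick is lifted and the handle sits the same way in the wrist view. Now I check the tip, side crop (440,224) and top crop (352,130), against the predicted position.

Run:
```python
from h import *
st,Rm,p=tool()
for zo in [-.0066]:
    g=p+[0,0,zo]; tip=g+Rm@[0,-.1125,0]; end=g+Rm@[0,.0425,0]
    print("pred tip",tip,"end",end)
    print("side",proj(camT("side"),[tip,end]),"meas",(240+440/4-.4,160+224/4-.4),(240+238/4-.4,160+327/4-.4))
    print("top",proj(camT("top"),[tip,end]),"meas",(330+354/5-.4,180+131/5-.4))
    print("wrist",proj(camT("wrist"),[end+[0,0,.007]]))
```

```text
pred tip [ 0.54362945 -0.19694464  0.1529457 ] end [ 0.40019252 -0.25568825  0.15276045]
side [[349.65409339 215.76206268]
 [295.71222028 242.97890256]] meas (349.6, 215.6) (299.1, 241.35)
top [[403.70350195 207.95612526]
 [425.60821094 260.80397004]] meas (400.40000000000003, 205.79999999999998)
wrist [[319.06911076 175.16772261]]
```

step_arm(moves=[[[0.03,0,0,0.003,-0.01,0.03,0],[0.06,0,0,0.005,-0.02,0.07,0],[0.1,0,0,0.008,-0.03,0.11,0],[0.13,0,0,0.01,-0.045,0.15,0],[0.16,0,0,0.012,-0.055,0.19,0],[0.19,0,0,0.014,-0.065,0.23,0],[0.22,0,0,0.016,-0.075,0.27,0],[0.25,0,0,0.018,-0.085,0.31,0],[0.27,0,0,0.02,-0.095,0.35,0],[0.284,0,0,0.02,-0.105,0.38,0],[0.284,0,0,0.02,-0.105,0.396,0],[0.284,0,0,0.02,-0.105,0.396,0]]])

```text
clock: 7.35
tcp_pos: [0.3849, 0.1681, 0.1386]
orientation: [0.472, -0.525, 0.472, 0.527]
wrist_force: [0.1, 0.1, 0.0]
finger_gap: 0.0124
```

Run:
```python
from h import *
go([.3866,.1668,.0876],96)
st=env.get_state();print(st['qvel'])
for n in ["side","top","wrist"]:
    st=env.get_state();print(n,st['tcp_pos'])
    p,d=env.read_camera(n)
    if n=="wrist": cv2.imwrite("pics/w6.png",p[:,:,::-1])
    if n=="side": cv2.imwrite("pics/side6c.png",cv2.resize(p[120:250,240:400,::-1],None,fx=4,fy=4,interpolation=cv2.INTER_CUBIC))
    if n=="top": cv2.imwrite("pics/top6c.png",cv2.resize(p[150:270,240:370,::-1],None,fx=5,fy=5,interpolation=cv2.INTER_CUBIC))
    _,Rm,p=tool()
    tip=p+[0,0,-.0066]+Rm@[0,-.1125,0]
    if n!="wrist": print(tip,proj(camT(n),[tip]), (proj(camT(n),[tip])+.4-([240,120] if n=="side" else [240,150]))*(4 if n=="side" else 5))
```

```text
go [ 0.0038  0.0015 -0.0025] [ 0.051  -0.0017 -0.0016] | at [0.3849 0.1681 0.1386] t 7.35
[-0.04858027 -0.00456375  0.00233996 -0.00036923 -0.01913873 -0.03274509]
side [0.38491429 0.16812067 0.1385908 ]
[0.49728333 0.17924213 0.13191299] [[286.49382769 159.98463926]] [[187.57531076 161.53855704]]
top [0.38543136 0.16718665 0.13873877]
[0.4977595  0.17847877 0.13222143] [[269.79572674 219.84092187]] [[150.97863371 351.20460935]]
wrist [0.38588985 0.16658743 0.13898093]
```

View pics/side6c.png

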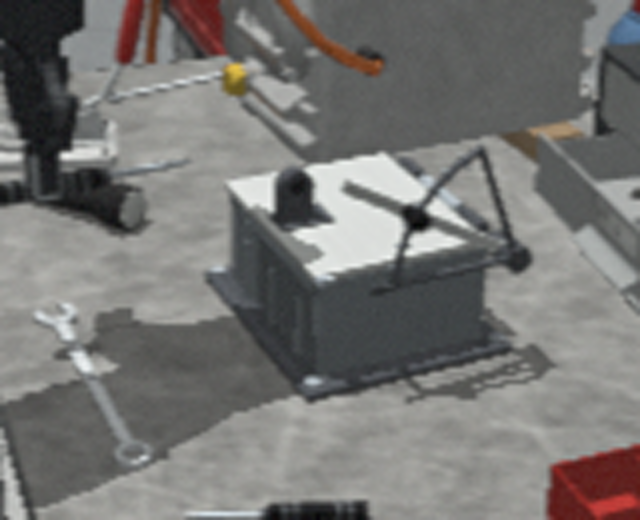

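View pics/top6c.png

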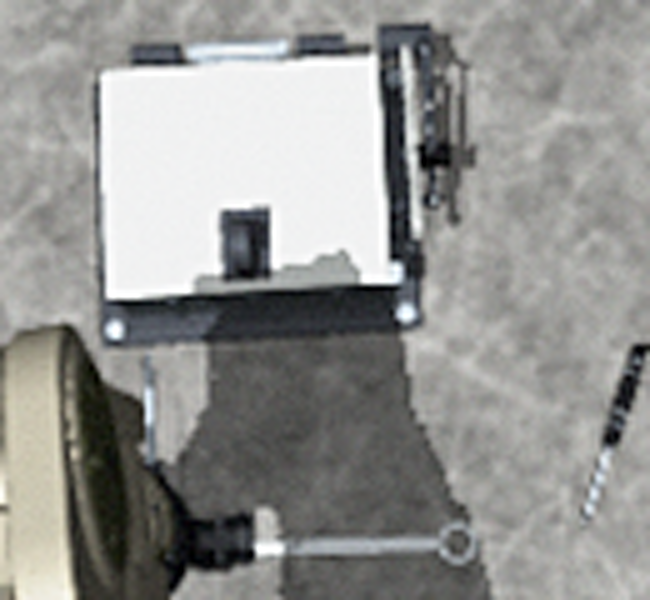

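The side view agrees with the prediction (tip at crop (187,161), predicted (188,162)). The top view agrees to about 1 px. I descend to gap height next.

```bash
python3 -c "
from h import *
go([.3866,.1668,.0876],96)"
```

```text
go [-0.0001  0.001  -0.0008] [ 0.0516 -0.0004  0.0005] | at [0.3863 0.1662 0.1392] t 7.5
```

step_arm(moves=[[[0,0,0,0.015,0,0,0],[0,0,0,0.03,0,0,0],[0,0,0,0.045,0,0,0],[0,0,0,0.0516,0,0,0],[0,0,0,0.0516,0,0,0],[0,0,0,0.0516,0,0,0]]])

```text
clock: 8.1
tcp_pos: [0.3866, 0.1658, 0.0879]
orientation: [0.473, -0.525, 0.473, 0.526]
wrist_force: [-0.0, -0.2, -0.9]
finger_gap: 0.0125
```

Run:
```python
from h import *
p,d=env.read_camera("side");st,Rm,q=tool();tip=q+[0,0,-.0066]+Rm@[0,-.1125,0]
cv2.imwrite("pics/side7c.png",cv2.resize(p[120:250,240:400,::-1],None,fx=5,fy=4.6,interpolation=cv2.INTER_CUBIC))
X=np.array([.9945,.1045,0]);Y=np.array([-.1045,.9945,0]);G=np.array([.5513,.0584,.081])
r=tip-G;print("tip gap frame",r@X,r@Y,r[2],st['wrist_force'])
P=[G+.004*0*X,G+.14*Y,tip,G-.006*np.array([0,0,1]),G+.14*Y-[0,0,.006]]
print((proj(camT("side"),P)+.4-[240,120])*[5,4.6])
go([.3866,.1668,.0876],96)
a=G+.123*Y; t=a+X*(.013-.1125); go([t[0],t[1],.0876],96)
```

```text
tip gap frame -0.03982610303170055 0.1241038215397203 0.0005807244759824387 [ 0.48698207 -0.28082165 -0.12807518]
[[382.36889405 325.98763706]
 [289.56704144 235.1973248 ]
 [239.77160577 254.62373525]
 [382.28421812 334.31085949]
 [289.71227642 243.00350507]]
go [-0.0008  0.001   0.    ] [0.0006 0.0001 0.0008] | at [0.3868 0.166  0.0882] t 8.15
go [-0.0008  0.001   0.    ] [ 0.0006 -0.0528 -0.0012] | at [0.3868 0.166  0.0882] t 8.15
```

View pics/side7c.png

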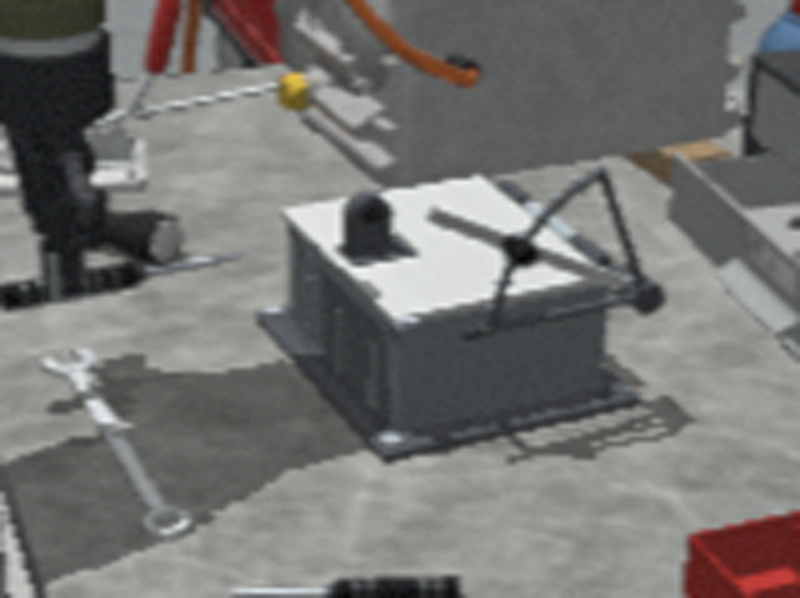

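Run:
```python
from h import *
X=np.array([.9945,.1045,0]);Y=np.array([-.1045,.9945,0]);Z=np.array([0,0,1]);G=np.array([.5513,.0584,.081])
P=[G-.004*X-.015*Y+.014*Z,G-.004*X+.155*Y+.014*Z,G-.015*Y+.006*Z,G-.018*X-.033*Y-.073*Z,G-.018*X+.173*Y-.073*Z]
print((proj(camT("side"),P)+.4-[240,120])*[5,4.6])
```

```text
[[387.27263396 318.31470607]
 [274.35509099 209.18109762]
 [393.50770679 328.34521431]
 [377.04439181 456.28085256]
 [246.97433967 312.14894051]]
```

Run:
```python
from h import *
p,d=env.read_camera("side");np.save("side8.npy",p)
cv2.imwrite("pics/side8c.png",cv2.resize(p[155:225,285:375,::-1],None,fx=8,fy=8,interpolation=cv2.INTER_CUBIC))
p,d=env.read_camera("top")
cv2.imwrite("pics/top8c.png",cv2.resize(p[150:225,250:340,::-1],None,fx=8,fy=8,interpolation=cv2.INTER_CUBIC))
```

```text
(no output)
```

View pics/side8c.png

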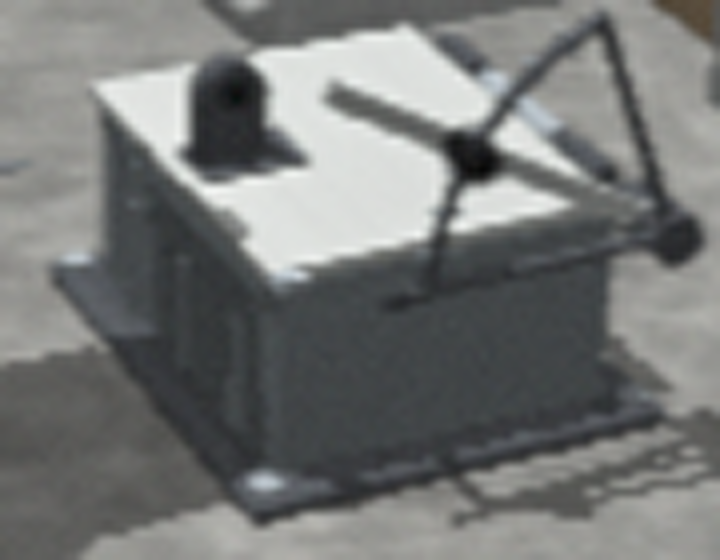

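View pics/top8c.png

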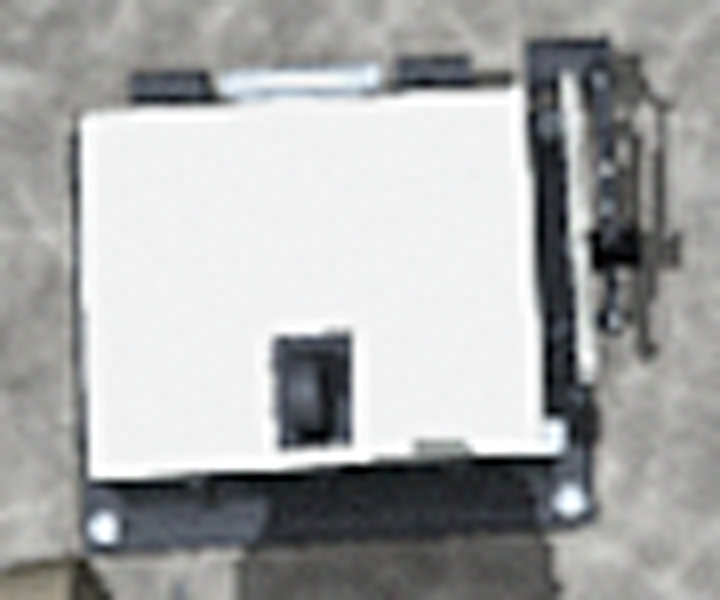

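```bash
cat > fit.py <<'E'
from h import *
from scipy.optimize import least_squares
np.set_printoptions(precision=4,suppress=True)
z=np.load("w1.npz")
cams={'s':camT("side"),'t':camT("top"),'w':camT("wrist",dict(orientation=z['q'],tcp_pos=z['t']))}
fs=lambda x,y:(285+x/8-.44,155+y/8-.44); ft=lambda x,y:(250+x/8-.44,150+y/8-.44); fw=lambda x,y:(230+x/4.3-.38,225+y/4.3-.38)
# case frame: face at x=-.07; flap front edge x=-.074, y +-.085
L=np.array([-.074,.085,.095]);Rr=np.array([-.074,-.085,.095]);FL=np.array([-.088,.103,.008]);FR=np.array([-.088,-.103,.008])
obs=[('s',L,fs(93,88)),('s',FR,fs(258,510)),('s',FL,fs(55,262)),('t',L,ft(92,478)),('t',Rr,ft(545,455)),('t',FL,ft(88,547)),('t',FR,ft(592,522)),
('w',Rr,fw(105,212)),('w',L,fw(710,210)),('w',FR,fw(105,44)),('w',FL,fw(697,42))]
def res(q,sel='stw',full=False):
    c,s=np.cos(q[2]),np.sin(q[2]);M=np.array([[c,-s,0],[s,c,0],[0,0,1]]);o=[]
    for k,P,uv in obs:
        if k in sel: o.append(proj(cams[k],[M@P+[q[0],q[1],0]])[0]-uv)
    return np.ravel(o)
for sel in ['s','t','w','st','stw']:
    r=least_squares(res,[.61,.135,.104],args=(sel,),loss='soft_l1')
    q=r.x;X=np.array([np.cos(q[2]),np.sin(q[2])]);Y=np.array([-X[1],X[0]])
    print(sel,q[:2],np.degrees(q[2]),"face",q[:2]-.07*X,"res",np.round(res(q,sel),1))
E
python3 fit.py
```

```text
s [0.6196 0.1336] 5.625807411471397 face [0.5499 0.1268] res [ 0.4 -0.6  0.   0.4 -0.4 -0. ]
t [0.6164 0.136 ] 5.236077801559349 face [0.5467 0.1296] res [-0.4 -0.4  0.3 -0.4 -0.7  0.5  0.9  0.4]
w [0.6138 0.1358] 6.0085559488283815 face [0.5441 0.1285] res [-1.   0.   0.9  0.  -1.2  0.1  1.4  0.1]
st [0.6179 0.1353] 5.299224833916731 face [0.5482 0.1288] res [-0.2 -0.8 -0.9  0.1 -0.9 -0.3 -0.1 -0.9  0.6 -0.9 -0.4  0.1  1.1 -0.1]
stw [0.6146 0.1356] 5.813442971961597 face [0.545  0.1285] res [-1.4 -0.6 -1.6  0.3 -2.1  0.  -0.   0.4  0.6 -0.1 -0.3  1.4  1.2  0.6
 -1.   0.5  0.8  0.9 -1.1  0.4  1.4  0.8]
```

```bash
cat >> h.py <<'E'
CX=np.array([.9949,.1011,0]);CY=np.array([-.1011,.9949,0]);CG=np.array([.5536,.0589,.081])
def gap(x,y,z=0):
    t=CG+CX*(x-.1125)+CY*y; go([t[0],t[1],.0876+z],95.8)
def tipgap():
    st,Rm,p=tool();tip=p+[0,0,-.0066]+Rm@[0,-.1125,0];r=tip-CG
    print("tip",np.round([r@CX,r@CY,r[2]],4),"F",np.round(st['wrist_force'],2),"gap",round(st['finger_gap'],4))
E
python3 -c "
from h import *
tipgap();gap(.013,.121)"
```

```text
tip [-0.0425  0.124   0.0008] F [-0.16  0.06 -1.03] gap 0.0121
go [0.0031 0.0011 0.0005] [ 0.0007 -0.0555 -0.0028] | at [0.3869 0.1662 0.0883] t 8.25
```

step_arm(moves=[[[0.003,0,0,0.0007,-0.008,-0.0028,0],[0.003,0,0,0.0007,-0.016,-0.0028,0],[0.003,0,0,0.0007,-0.023,-0.0028,0],[0.003,0,0,0.0007,-0.029,-0.0028,0],[0.003,0,0,0.0007,-0.033,-0.0028,0],[0.003,0,0,0.0007,-0.037,-0.0028,0],[0.003,0,0,0.0007,-0.041,-0.0028,0],[0.003,0,0,0.0007,-0.045,-0.0028,0],[0.003,0,0,0.0007,-0.049,-0.0028,0],[0.003,0,0,0.0007,-0.052,-0.0028,0],[0.003,0,0,0.0007,-0.0555,-0.0028,0],[0.003,0,0,0.0007,-0.0555,-0.0028,0]]])

```text
clock: 9.45
tcp_pos: [0.443, 0.1693, 0.0877]
orientation: [0.475, -0.525, 0.474, 0.525]
wrist_force: [0.6, 0.0, -0.3]
finger_gap: 0.0121
```

Run:
```python
from h import *
tipgap()
p,d=env.read_camera("side")
cv2.imwrite("pics/side9c.png",cv2.resize(p[130:230,270:380,::-1],None,fx=6,fy=6,interpolation=cv2.INTER_CUBIC))
p,d=env.read_camera("top")
cv2.imwrite("pics/top9c.png",cv2.resize(p[150:225,250:340,::-1],None,fx=8,fy=8,interpolation=cv2.INTER_CUBIC))
tipgap();gap(.013,.121);gap(.013,.075);gap(.013,.018)
```

```text
tip [0.0136 0.121  0.0002] F [ 0.63  0.02 -0.27] gap 0.0121
tip [0.013 0.121 0.   ] F [ 0.53  0.73 -1.07] gap 0.0122
go [0.0001 0.0011 0.0003] [-0. -0.  0.] | at [0.4423 0.1692 0.0876] t 9.55
go [0.0001 0.0011 0.0003] [-0.0001 -0.     -0.046 ] | at [0.4423 0.1692 0.0876] t 9.55
go [0.0001 0.0011 0.0003] [-1.00e-04 -0.00e+00 -1.03e-01] | at [0.4423 0.1692 0.0876] t 9.55
```

View pics/side9c.png

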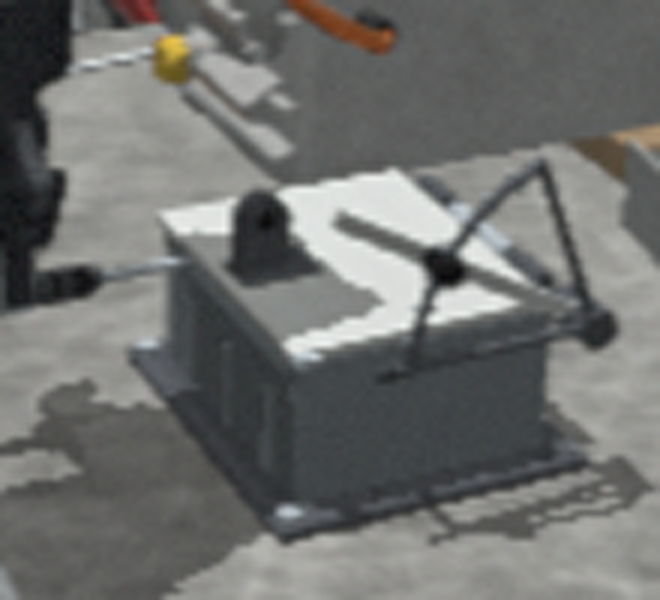

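View pics/top9c.png

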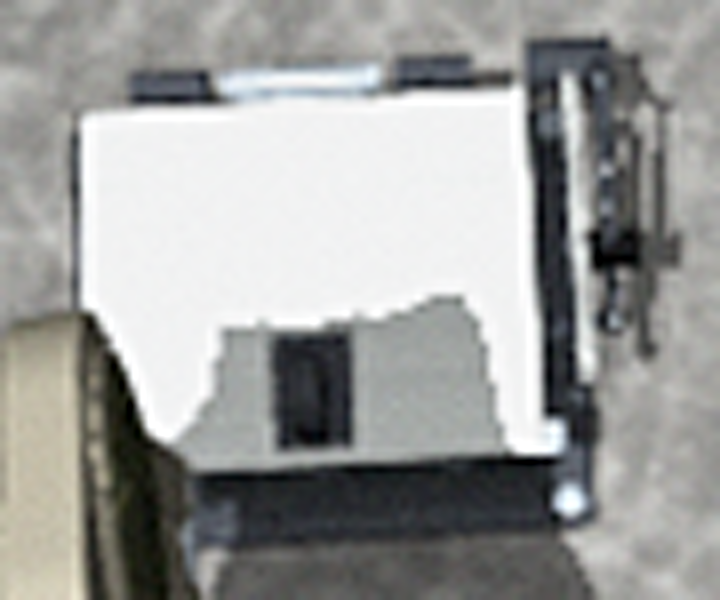

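The shank disappears under the flap's front edge at side crop (183,262), the flap is still shut, and there are no contact forces. I sweep at 4 mm per row.

step_arm(moves=[[[0,0,0,0,0,-0.004,0],[0,0,0,0,0,-0.008,0],[0,0,0,0,0,-0.012,0],[0,0,0,0,0,-0.016,0],[0,0,0,0,0,-0.02,0],[0,0,0,0,0,-0.024,0],[0,0,0,0,0,-0.028,0],[0,0,0,0,0,-0.032,0],[0,0,0,0,0,-0.036,0],[0,0,0,0,0,-0.04,0],[0,0,0,0,0,-0.044,0],[0,0,0,0,0,-0.048,0]]])

```text
clock: 10.75
tcp_pos: [0.4472, 0.1211, 0.0876]
orientation: [0.474, -0.524, 0.474, 0.525]
wrist_force: [-1.0, 0.1, -1.2]
finger_gap: 0.0122
```

```bash
python3 -c "
from h import *
tipgap();gap(.013,.018)"
```

```text
tip [ 0.013   0.0727 -0.    ] F [-0.98  0.13 -1.21] gap 0.0122
go [0.0002 0.0011 0.0003] [-0.0001 -0.     -0.0547] | at [0.4472 0.1211 0.0876] t 10.75
```

step_arm(moves=[[[0,0,0,0,0,-0.004,0],[0,0,0,0,0,-0.008,0],[0,0,0,0,0,-0.012,0],[0,0,0,0,0,-0.016,0],[0,0,0,0,0,-0.02,0],[0,0,0,0,0,-0.024,0],[0,0,0,0,0,-0.028,0],[0,0,0,0,0,-0.032,0],[0,0,0,0,0,-0.036,0],[0,0,0,0,0,-0.04,0],[0,0,0,0,0,-0.044,0],[0,0,0,0,0,-0.048,0]]])

```text
clock: 11.95
tcp_pos: [0.4521, 0.073, 0.0875]
orientation: [0.474, -0.524, 0.474, 0.525]
wrist_force: [0.8, -0.1, -0.3]
finger_gap: 0.012
```

Run:
```python
from h import *
tipgap()
p,d=env.read_camera("side")
cv2.imwrite("pics/side10c.png",cv2.resize(p[130:230,270:380,::-1],None,fx=6,fy=6,interpolation=cv2.INTER_CUBIC))
gap(.013,.018)
```

```text
tip [ 0.0129  0.0243 -0.0001] F [ 0.81 -0.1  -0.31] gap 0.012
go [-0.0003  0.0007  0.0003] [-0.0001  0.     -0.0059] | at [0.4522 0.0726 0.0875] t 12.0
```

View pics/side10c.png

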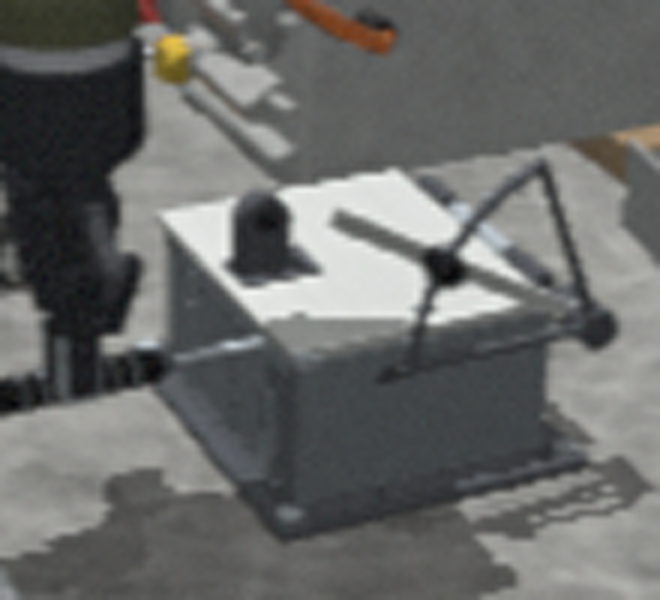

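The shank is in the gap near its right end, at (262,340). I do the last few millimetres and then withdraw slowly.

step_arm(moves=[[[0,0,0,0,0,-0.004,0],[0,0,0,0,0,-0.007,0],[0,0,0,0,0,-0.007,0],[0,0,0,0,0.004,-0.007,0],[0,0,0,0,0.008,-0.007,0],[0,0,0,0,0.012,-0.007,0],[0,0,0,0,0.016,-0.007,0],[0,0,0,0,0.02,-0.007,0],[0,0,0,0,0.024,-0.007,0],[0,0,0,0,0.028,-0.007,0],[0,0,0,0,0.034,-0.007,0],[0,0,0,0,0.04,-0.007,0]]])

```text
clock: 13.2
tcp_pos: [0.4126, 0.0616, 0.0875]
orientation: [0.474, -0.524, 0.474, 0.525]
wrist_force: [-1.0, 0.1, -0.3]
finger_gap: 0.0123
```

```bash
python3 -c "
from h import *
tipgap();go([.42,-.2,.12],112);go([.463,-.2503,.015],112);go([.463,-.2503,.03],112)"
```

```text
tip [-0.0275  0.0169 -0.0001] F [-1.03  0.06 -0.3 ] gap 0.0123
go [-0.283   0.0007  0.0004] [-0.0327  0.019  -0.261 ] | at [0.4126 0.0616 0.0875] t 13.2
go [-0.283   0.0007  0.0004] [ 0.0722 -0.0187 -0.3154] | at [0.4126 0.0616 0.0875] t 13.2
go [-0.283   0.0007  0.0004] [ 0.0572 -0.0187 -0.3154] | at [0.4126 0.0616 0.0875] t 13.2
```

step_arm(moves=[[[0,0,0,-0.01,0.015,-0.01,0],[-0.03,0,0,-0.02,0.02,-0.03,0],[-0.07,0,0,-0.033,0.02,-0.065,0],[-0.11,0,0,-0.033,0.02,-0.1,0],[-0.16,0,0,-0.033,0.02,-0.14,0],[-0.21,0,0,-0.033,0.02,-0.18,0],[-0.25,0,0,-0.033,0.02,-0.22,0],[-0.283,0,0,-0.033,0.01,-0.26,0],[-0.283,0,0,-0.033,0,-0.29,0],[-0.283,0,0,-0.033,-0.0187,-0.315,0],[-0.283,0,0,0,-0.0187,-0.315,0],[-0.283,0,0,0.02,-0.0187,-0.315,0]]])

```text
clock: 14.4
tcp_pos: [0.4629, -0.2508, 0.0659]
orientation: [0.396, -0.586, 0.396, 0.586]
wrist_force: [0.1, 0.0, -0.3]
finger_gap: 0.0122
```

Run:
```python
from h import *
p,d=env.read_camera("wrist")
cv2.imwrite("pics/w11.png",p[:,:,::-1])
go([.463,-.2503,.0145],112)
```

```text
go [-0.0009  0.0059 -0.0027] [ 0.0482 -0.0018 -0.0026] | at [ 0.4606 -0.2488  0.0627] t 14.45
```

View pics/w11.png

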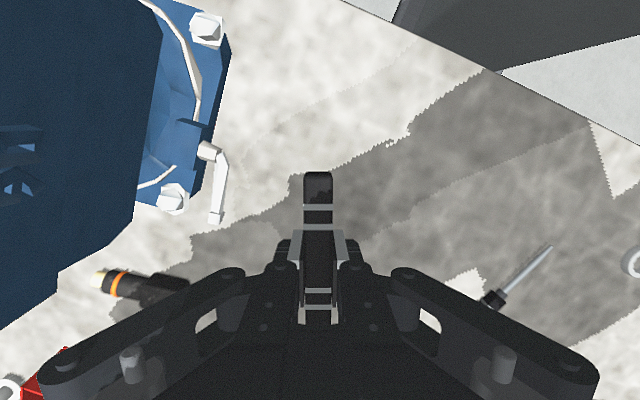

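step_arm(moves=[[[0,0,0,0.012,-0.0018,-0.0015,0],[0,0,0,0.024,-0.0018,-0.0015,0],[0,0,0,0.034,-0.0018,-0.0015,0],[0,0,0,0.041,-0.0018,-0.0015,0],[0,0,0,0.045,-0.0018,-0.0015,0],[0,0,0,0.048,-0.0018,-0.0015,0],[0,0,0,0.0495,-0.0018,-0.0015,0],[0,0,0,0.0495,-0.0018,-0.0015,0],[0,0,0,0.0495,-0.0018,-0.0015,0]]])

```text
clock: 15.35
tcp_pos: [0.4629, -0.2495, 0.0136]
orientation: [0.396, -0.584, 0.395, 0.588]
wrist_force: [-0.4, 0.7, 0.1]
finger_gap: 0.0121
```

step_arm(moves=[[[0,0,0,0.0005,0,0,0.1],[0,0,0,0.0005,0,0,0.2],[0,0,0,0.0005,0,0,0.3],[0,0,0,0.0005,0,0,0.4],[0,0,0,0.0005,0,0,0.4],[0,0,0,0.0005,0,0,0.4]]])

```text
clock: 15.95
tcp_pos: [0.4629, -0.2495, 0.0131]
orientation: [0.396, -0.584, 0.395, 0.588]
wrist_force: [0.5, 0.2, -0.7]
finger_gap: 0.0341
```

Run:
```python
from h import *
p,d=env.read_camera("wrist")
cv2.imwrite("pics/w12.png",p[:,:,::-1])
go([.44,-.24,.2],112)
```

```text
go [-0.0009  0.0053 -0.0023] [-0.1868  0.0181  0.0183] | at [ 0.4629 -0.2495  0.0131] t 16.0
```

View pics/w12.png

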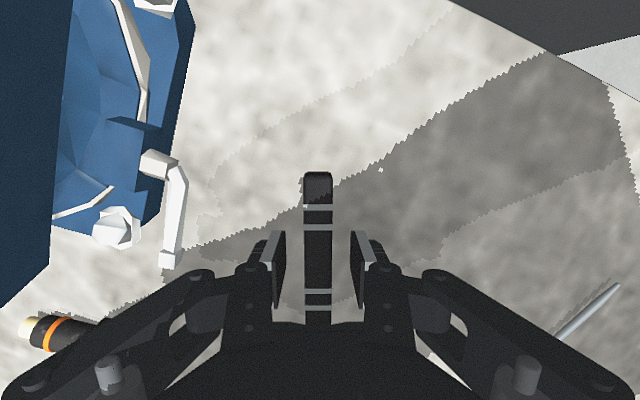

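The handle is free between the open pads (handle at columns 303 to 332, pads at 280 and 355). I go straight up.

step_arm(moves=[[[0,0,0,-0.02,0,0,0.4],[0,0,0,-0.05,0,0,0.4],[0,0,0,-0.09,0,0,0.4],[0,0,0,-0.13,0.01,0.01,0.5],[0,0,0,-0.187,0.018,0.018,0.5],[0,0,0,-0.187,0.018,0.018,0.5],[0,0,0,-0.187,0.018,0.018,0.5]]])

```text
clock: 16.7
tcp_pos: [0.4412, -0.2411, 0.2025]
orientation: [0.396, -0.586, 0.395, 0.586]
wrist_force: [-0.3, 0.4, -0.9]
finger_gap: 0.0427
```

Run:
```python
from h import *
p,d=env.read_camera("wrist")
cv2.imwrite("pics/w13.png",p[:,:,::-1])
go([.46,.0,.27],95.8);go([.46,.12,.27],95.8)
```

```text
go [ 0.2818  0.0035 -0.0019] [-0.0688 -0.1078  0.2161] | at [ 0.4406 -0.2405  0.2005] t 16.75
go [ 0.2818  0.0035 -0.0019] [-0.0685 -0.1527  0.3274] | at [ 0.4406 -0.2405  0.2005] t 16.75
```

View pics/w13.png

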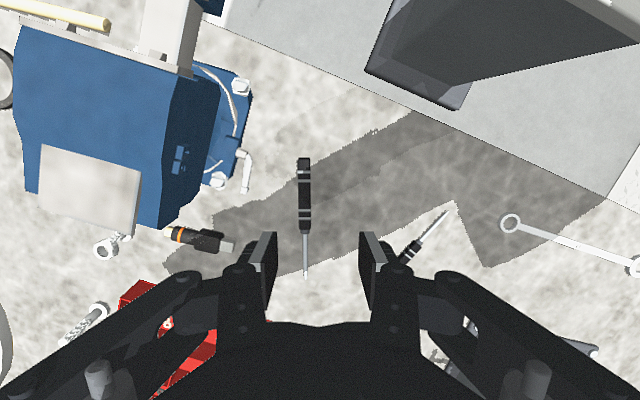

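The pick lies flat where it started, tip at (305,277). Next I estimate the index angle from the side image while moving towards the lug.

step_arm(moves=[[[0.05,0,0,-0.03,-0.02,0.03,0.5],[0.1,0,0,-0.06,-0.04,0.07,0.5],[0.15,0,0,-0.068,-0.06,0.11,0.5],[0.2,0,0,-0.068,-0.08,0.15,0.5],[0.25,0,0,-0.068,-0.1,0.19,0.5],[0.28,0,0,-0.068,-0.12,0.23,0.5],[0.28,0,0,-0.068,-0.14,0.27,0.5],[0.28,0,0,-0.068,-0.15,0.3,0.5],[0.28,0,0,-0.068,-0.153,0.327,0.5],[0.28,0,0,-0.068,-0.153,0.327,0.5],[0.28,0,0,-0.068,-0.153,0.327,0.5]]])

```text
clock: 17.85
tcp_pos: [0.4598, 0.1202, 0.2676]
orientation: [0.472, -0.523, 0.474, 0.528]
wrist_force: [0.7, -0.3, -0.4]
finger_gap: 0.043
```

Run:
```python
from h import *
st=env.get_state();print(st['tcp_pos'],st['qvel'])
p,d=env.read_camera("wrist"); np.savez("w14.npz",p=p,d=d,q=st['orientation'],t=st['tcp_pos'])
cv2.imwrite("pics/w14.png",p[:,:,::-1])
cv2.imwrite("pics/w14c.png",cv2.resize(p[200:370,160:430,::-1],None,fx=2.9,fy=2.9,interpolation=cv2.INTER_CUBIC))
cam=camT("side")
fs=lambda x,y:(285+x/8-.44,155+y/8-.44)
O=np.array([.6161,.1356,0])
for yy in (-.095,-.105,-.115):
    out=[]
    for uv in [fs(327,95),fs(472,153),fs(560,185)]:
        r=rays(cam,[uv])[0]@cam[2][:3,:3].T;o=cam[2][:3,3]
        s=((O-o)@CY+yy)/(r@CY);P=o+s*r-O;x=P@CX-.076;z=P[2]-.091
        out.append((round(x,4),round(z,4),round(np.arctan2(z,-x),3),round(np.hypot(x,z),3)))
    print(yy,out, "slope",np.arctan2(out[0][1]-out[2][1],out[2][0]-out[0][0]))
```

```text
[0.45977779 0.1201758  0.26756386] [-0.03227733 -0.00721045  0.01094455  0.00348349 -0.00328458 -0.00059806]
-0.095 [(np.float64(-0.1321), np.float64(0.0746), np.float64(0.514), np.float64(0.152)), (np.float64(-0.0741), np.float64(0.0407), np.float64(0.502), np.float64(0.084)), (np.float64(-0.0368), np.float64(0.0201), np.float64(0.501), np.float64(0.042))] slope 0.5194850589855486
-0.105 [(np.float64(-0.1371), np.float64(0.08), np.float64(0.528), np.float64(0.159)), (np.float64(-0.0797), np.float64(0.0464), np.float64(0.527), np.float64(0.092)), (np.float64(-0.0428), np.float64(0.0261), np.float64(0.548), np.float64(0.05))] slope 0.5192603086048253
-0.115 [(np.float64(-0.142), np.float64(0.0854), np.float64(0.541), np.float64(0.166)), (np.float64(-0.0853), np.float64(0.0522), np.float64(0.549), np.float64(0.1)), (np.float64(-0.0489), np.float64(0.0321), np.float64(0.581), np.float64(0.059))] slope 0.5199554561902837
```

View pics/w14c.png

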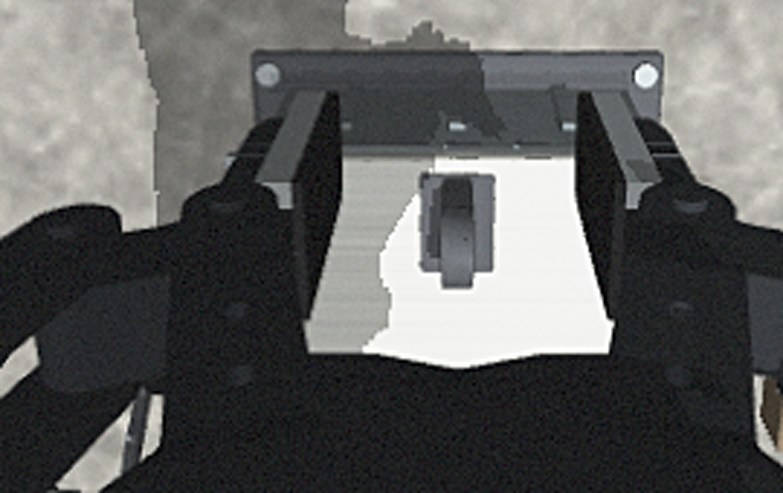

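The index comes out at about 0.52 rad from the side view (bar slope 0.519). The lug is centred in the wrist view at crop (457,230). I move above it and down.

```bash
python3 -c "
from h import *
go([.5640,.1305,.19],95.8);go([.5640,.1305,.116],95.8)"
```

```text
go [ 0.0023  0.0029 -0.0051] [ 7.740e-02 -1.049e-01 -1.000e-04] | at [0.4601 0.1196 0.2679] t 17.9
go [ 0.0023  0.0029 -0.0051] [ 0.1514 -0.1053 -0.0003] | at [0.4601 0.1196 0.2679] t 17.9
```

step_arm(moves=[[[0.002,0.003,-0.005,0.02,-0.03,0,0.5],[0.002,0.003,-0.005,0.04,-0.065,0,0.5],[0.002,0.003,-0.005,0.06,-0.1,0,0.5],[0.002,0.003,-0.005,0.077,-0.105,0,0.5],[0.002,0.003,-0.005,0.077,-0.105,0,0.5],[0.002,0.003,-0.005,0.077,-0.105,0,0.5]]])

```text
clock: 18.5
tcp_pos: [0.5635, 0.1294, 0.1897]
orientation: [0.474, -0.524, 0.475, 0.525]
wrist_force: [-0.5, -0.5, 0.0]
finger_gap: 0.0427
```

Run:
```python
from h import *
p,d=env.read_camera("wrist")
cv2.imwrite("pics/w15.png",p[:,:,::-1])
p,d=env.read_camera("side")
cv2.imwrite("pics/side15c.png",cv2.resize(p[110:230,270:390,::-1],None,fx=5,fy=5,interpolation=cv2.INTER_CUBIC))
go([.5640,.1305,.116],95.8)
```

```text
go [-0.0007 -0.0002  0.0008] [0.0754 0.     0.0006] | at [0.564  0.13   0.1914] t 18.6
```

View pics/w15.png

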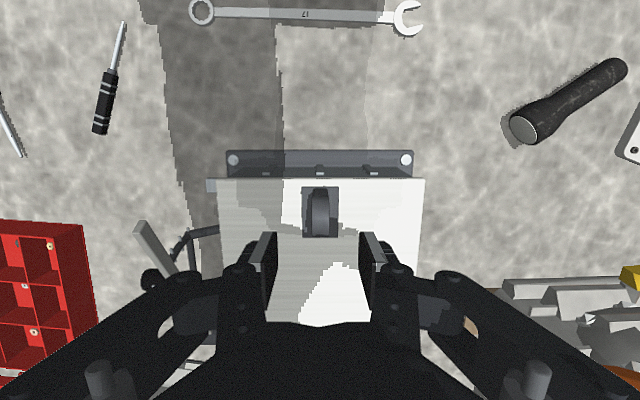

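View pics/side15c.png

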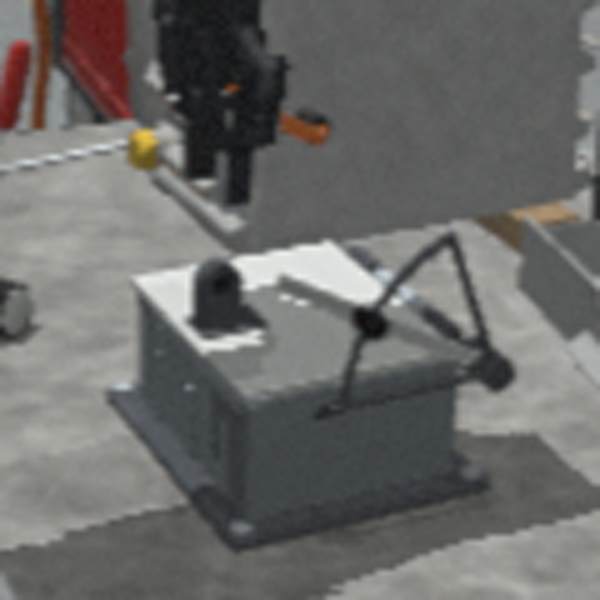

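Run:
```python
from h import *
np.set_printoptions(precision=4,suppress=True)
P=atz(camT("side"),[(285+230/8-.44,155+97/8-.44)],.123)[0];print("lug from side",P+.006*CY)
ft=lambda x,y:(250+x/8-.44,150+y/8-.44)
P=atz(camT("top"),[ft(312,396),ft(312,335),ft(312,446)],.138);print(P)
z=np.load("w14.npz");f=lambda x,y:(160+x/2.9-.33,200+y/2.9-.33)
cam=camT("wrist",dict(orientation=z['q'],tcp_pos=z['t']))
print("wrist base front/back",atz(cam,[f(458,173),f(457,272)],.099), "lug top",atz(cam,[f(457,200)],.138))
```

```text
lug from side [0.5653 0.1338 0.123 ]
[[0.559  0.1283 0.138 ]
 [0.5814 0.1297 0.138 ]
 [0.5408 0.1271 0.138 ]]
wrist base front/back [[0.5459 0.1285 0.099 ]
 [0.5903 0.1327 0.099 ]] lug top [[0.5365 0.127  0.138 ]]
```

step_arm(moves=[[[0,0,0,0.015,0,0,0.5],[0,0,0,0.03,0,0,0.5],[0,0,0,0.043,0,0,0.5],[0,0,0,0.055,0,0,0.5],[0,0,0,0.065,0,0,0.5],[0,0,0,0.072,0,0,0.5],[0,0,0,0.0755,0,0,0.5],[0,0,0,0.0755,0,0,0.5]]])

```text
clock: 19.4
tcp_pos: [0.5638, 0.1299, 0.1155]
orientation: [-0.474, 0.525, -0.474, -0.524]
wrist_force: [0.0, -0.1, -0.9]
finger_gap: 0.0425
```

Run:
```python
from h import *
st=env.get_state();print(st['tcp_pos'],st['wrist_force'])
p,d=env.read_camera("wrist")
cv2.imwrite("pics/w16.png",p[:,:,::-1])
```

```text
[0.56384885 0.12994542 0.11545499] [ 0.01019062 -0.05976196 -0.91032197]
```

View pics/w16.png

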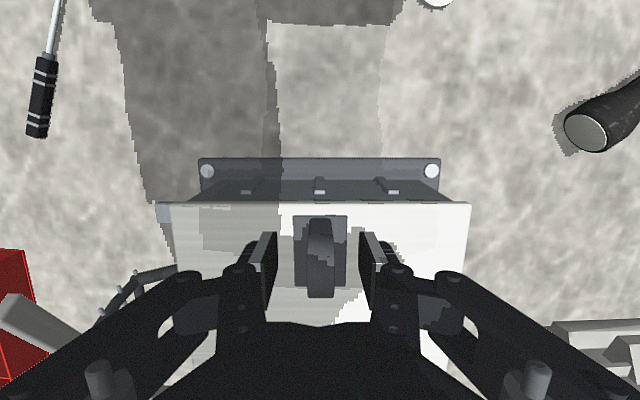

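The lug, at columns 307 to 336, is centred between the pads at columns 275 and 360. I close on it.

step_arm(moves=[[[0,0,0,0,0,0,0.35],[0,0,0,0,0,0,0.2],[0,0,0,0,0,0,0.1],[0,0,0,0,0,0,0],[0,0,0,0,0,0,0],[0,0,0,0,0,0,0],[0,0,0,0,0,0,0]]], force=50)

```text
clock: 20.15
tcp_pos: [0.5644, 0.1311, 0.1165]
orientation: [0.475, -0.525, 0.473, 0.525]
wrist_force: [-0.9, 5.6, 2.2]
finger_gap: 0.0114
```

Run:
```python
from h import *
st=env.get_state();p=st['tcp_pos'];print(p,st['wrist_force'],st['finger_gap'])
# offsets along arc, lug-centre pivot
for th in np.arange(0.05,.56,.05):
    c,s=np.cos(th),np.sin(th); dx=-.128*c+.032*s+.128; dz=.032*c+.128*s-.032
    print(round(th,2),round(-dz,4),round(-dx,4))
```

```text
[0.56439977 0.13110504 0.11649158] [-0.90873506  5.59961398  2.18295059] 0.011361345997862426
0.05 -0.0064 -0.0018
0.1 -0.0126 -0.0038
0.15 -0.0188 -0.0062
0.2 -0.0248 -0.0089
0.25 -0.0307 -0.0119
0.3 -0.0364 -0.0152
0.35 -0.042 -0.0187
0.4 -0.0473 -0.0226
0.45 -0.0525 -0.0267
0.5 -0.0574 -0.031
0.55 -0.0622 -0.0356
```

step_arm(moves=[[[0,0,0,-0.0032,-0.0009,0,0],[0,0,0,-0.0064,-0.0018,0,0],[0,0,0,-0.0126,-0.0038,0,0],[0,0,0,-0.0188,-0.0062,0,0],[0,0,0,-0.0248,-0.0089,0,0],[0,0,0,-0.0307,-0.0119,0,0],[0,0,0,-0.0364,-0.0152,0,0],[0,0,0,-0.042,-0.0187,0,0],[0,0,0,-0.0447,-0.0206,0,0],[0,0,0,-0.0473,-0.0226,0,0],[0,0,0,-0.0473,-0.0226,0,0]]])

```text
clock: 21.25
tcp_pos: [0.5868, 0.1334, 0.164]
orientation: [0.475, -0.525, 0.473, 0.525]
wrist_force: [2.1, 2.8, -7.6]
finger_gap: 0.0109
```

Run:
```python
from h import *
st=env.get_state();print(st['tcp_pos'],st['wrist_force'],st['finger_gap'])
p,d=env.read_camera("side")
cv2.imwrite("pics/side17c.png",cv2.resize(p[130:220,280:380,::-1],None,fx=7,fy=6.6,interpolation=cv2.INTER_CUBIC))
p,d=env.read_camera("wrist");cv2.imwrite("pics/w17.png",p[:,:,::-1])
```

```text
[0.58677494 0.13340313 0.16401284] [ 2.09489266  2.83923569 -7.61459426] 0.010892877443136953
```

View pics/side17c.png

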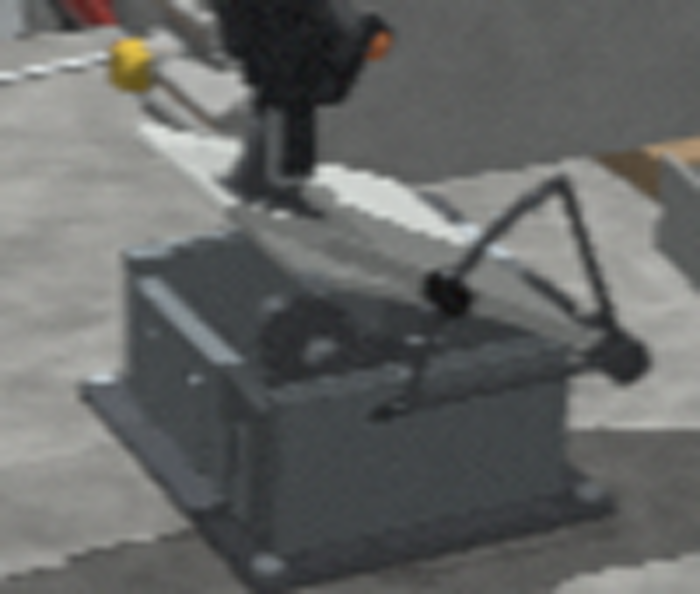

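View pics/w17.png

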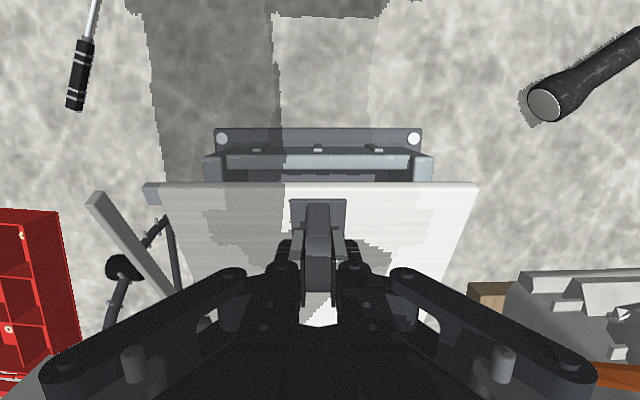

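The flap is up at about 0.4 rad. The wrist view shows the tongue at (150,192) and the index bar from (93,197) to (200,310). I use the wrist depth to compare the two angles.

```bash
cat > idx.py <<'E'
from h import *
import sys
np.set_printoptions(precision=4,suppress=True)
O=np.array([.6161,.1356,0])
st=env.get_state();p,d=env.read_camera("wrist");cam=camT("wrist",st)
cv2.imwrite("pics/"+sys.argv[1]+".png",p[:,:,::-1])
cv2.imwrite("pics/"+sys.argv[1]+"c.png",cv2.resize(p[150:340,50:260,::-1],None,fx=3,fy=3,interpolation=cv2.INTER_CUBIC))
P=maskpts(cam,d,np.ones((400,640),bool))-O; x=P@CX;y=P@CY;z=P[:,2]
g=p.astype(int)[d>0]
m=(y<-.094)&(y>-.125)&(z>.1)&(z<.25)&(x>-.1)&(x<.05)
print("right of flap pts",m.sum(), np.histogram(y[m],bins=12))
br=g.sum(1)>240
k=m&br; print(k.sum())
if k.sum()>30:
    for it in range(3):
        A=np.polyfit(x[k],z[k],1);r=np.abs(z-np.polyval(A,x));k=m&br&(r<.008)
    print("bar slope",np.arctan(-A[0]),"n",k.sum(),"x",x[k].min(),x[k].max(),"z at hinge x",np.polyval(A,.076),"y",np.median(y[k]))
f=(y<.08)&(y>-.08)&(z>.1)&(x<-.0)&(x>-.075)&(g.sum(1)>380)
for s in [(y<.08)&(y>.03),(y<-.03)&(y>-.08)]:
    k=f&s
    for it in range(4):
        A=np.polyfit(x[k],z[k],1);r=np.abs(z-np.polyval(A,x));k=f&s&(r<.006)
    print("flap slope",np.arctan(-A[0]),k.sum(),"z at hinge",np.polyval(A,.076))
E
python3 idx.py w18
```

```text
right of flap pts 4353 (array([  54,   90,   98,   92,  245,  567,  426,   52,   88,  359,  846,
       1436]), array([-0.1242, -0.1221, -0.1199, -0.1177, -0.1155, -0.1133, -0.1112,
       -0.109 , -0.1068, -0.1046, -0.1024, -0.1002, -0.0981]))
2665
bar slope 0.5141821145157716 n 2484 x -0.06597626506458007 0.01919070639389391 z at hinge x 0.09514314612250017 y -0.1002112324812084
flap slope 0.3668790764343969 7626 z at hinge 0.09815297473112221
flap slope 0.3785714756738642 7300 z at hinge 0.0966962396959196
```

View pics/w18c.png

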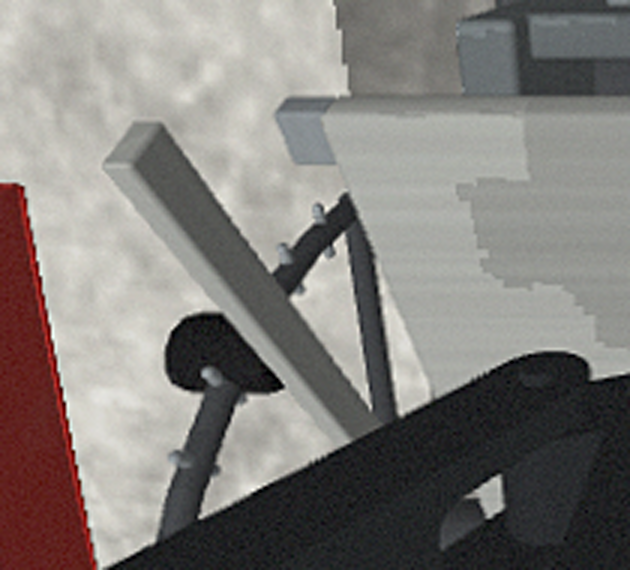

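step_arm(moves=[[[0,0,0,-0.0035,-0.0028,0,0],[0,0,0,-0.007,-0.0058,0,0],[0,0,0,-0.0105,-0.0088,0,0],[0,0,0,-0.0135,-0.0116,0,0],[0,0,0,-0.0135,-0.0116,0,0],[0,0,0,-0.0135,-0.0116,0,0]]])

```text
clock: 22.0
tcp_pos: [0.5985, 0.1346, 0.1778]
orientation: [-0.475, 0.525, -0.473, -0.525]
wrist_force: [0.8, 3.1, -6.6]
finger_gap: 0.011
```

```bash
python3 idx.py w19
python3 - <<'E'
from h import *
st=env.get_state();print(st['tcp_pos'],st['wrist_force'],st['finger_gap'])
p,d=env.read_camera("side")
cv2.imwrite("pics/side19c.png",cv2.resize(p[130:220,280:380,::-1],None,fx=7,fy=6.6,interpolation=cv2.INTER_CUBIC))
E
```

```text
right of flap pts 4364 (array([  50,   81,   77,   84,  243,  604,  471,   65,   72,  351,  532,
       1734]), array([-0.1242, -0.122 , -0.1199, -0.1177, -0.1156, -0.1135, -0.1113,
       -0.1092, -0.1071, -0.1049, -0.1028, -0.1007, -0.0985]))
2667
bar slope 0.515705946237095 n 2470 x -0.06560012813295747 0.03919095106101378 z at hinge x 0.09524473246490642 y -0.10019933790326227
flap slope 0.4928859359545652 6845 z at hinge 0.09932416871296276
flap slope 0.49658156534664566 6809 z at hinge 0.09875340390410599
[0.59846968 0.13458869 0.17778489] [ 1.27281234  3.96141168 -6.67904393] 0.011006483281674967
```

View pics/w19c.png

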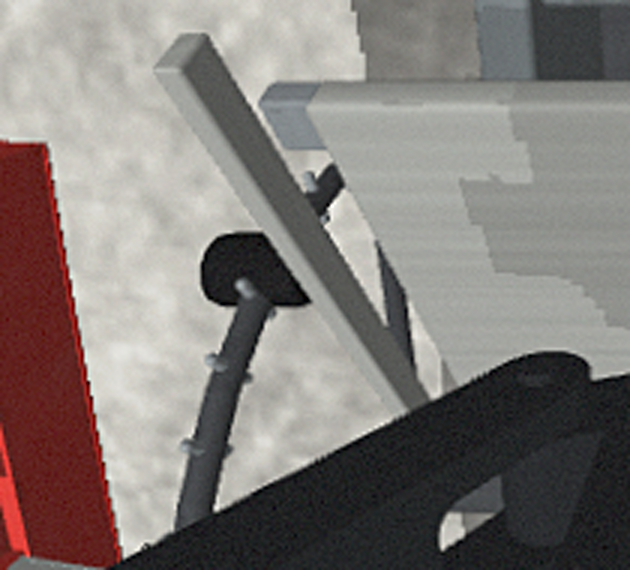

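View pics/side19c.png

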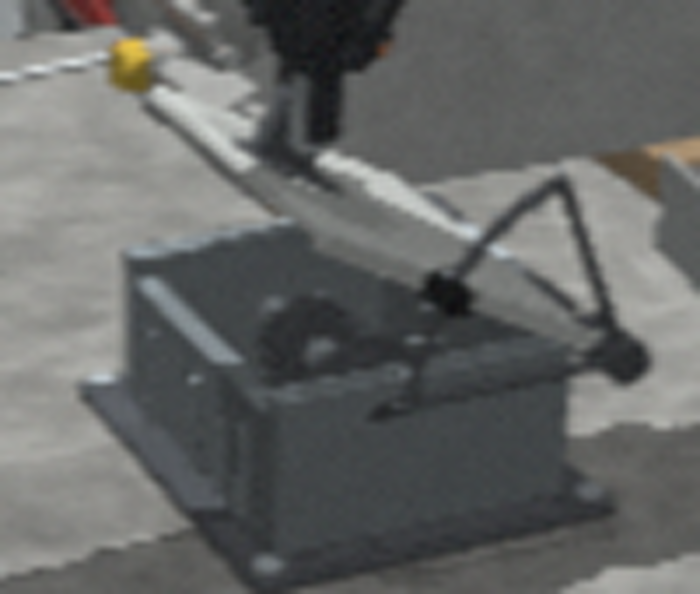

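```bash
cat > cmp.py <<'E'
from h import *
np.set_printoptions(precision=4,suppress=True)
O=np.array([.6161,.1356,0])
st=env.get_state();p,d=env.read_camera("wrist");cam=camT("wrist",st)
P=maskpts(cam,d,np.ones((400,640),bool))-O;x=P@CX;y=P@CY;z=P[:,2]
th=.515;a=-(x-.076);b=z-.091
u=a*np.cos(th)+b*np.sin(th);w=-a*np.sin(th)+b*np.cos(th)
for lo,hi in [(.09,.11),(.11,.13),(.13,.145),(.14,.15)]:
    m=(u>lo)&(u<hi)&(abs(w)<.03)
    bar=m&(y<-.0945)&(y>-.115); fl=m&(y>-.08)&(y<-.055); fl2=m&(y>.05)&(y<.08)
    yy=y[bar]; print(lo,hi,"bar n",bar.sum(),"w pct",np.percentile(w[bar],[2,10,25,50,75,90,98])*1e3 if bar.sum() else '',"y",np.percentile(yy,[5,50,95]) if bar.sum() else '',"flap top w",np.median(w[fl])*1e3 if fl.sum() else None,np.median(w[fl2])*1e3 if fl2.sum() else None)
E
python3 cmp.py
```

```text
0.09 0.11 bar n 1316 w pct [-26.7094 -18.6455   2.0253   6.5186  13.9232  24.7641  28.5791] y [-0.1142 -0.1104 -0.0996] flap top w 4.6467336367139245 4.713117366941137
0.11 0.13 bar n 465 w pct [-2.7838 -1.5259  1.0906  4.3655  6.2903  6.7197  7.0548] y [-0.1037 -0.1002 -0.0993] flap top w 4.693129943302676 4.801934064194352
0.13 0.145 bar n 458 w pct [-2.7767 -1.3834  0.9908  4.2389  6.3035  6.8191  7.2565] y [-0.1037 -0.1002 -0.0992] flap top w 4.751035673323058 4.81427017968257
0.14 0.15 bar n 328 w pct [-2.3838 -1.1216  1.262   4.5578  6.4433  6.8427  7.252 ] y [-0.1036 -0.1002 -0.0992] flap top w 4.767029993324984 4.8297968368025685
```

The bar's centre is about 1.1 mm above the flap plate's centre at the 150 mm radius, well inside 10 mm. I make a small trim and hold.

step_arm(moves=[[[0,0,0,-0.0008,-0.0006,0,0],[0,0,0,-0.0008,-0.0006,0,0],[0,0,0,-0.0008,-0.0006,0,0],[0,0,0,-0.0008,-0.0006,0,0],[0,0,0,-0.0008,-0.0006,0,0],[0,0,0,-0.0008,-0.0006,0,0]]])

```text
clock: 22.75
tcp_pos: [0.599, 0.1346, 0.1784]
orientation: [-0.475, 0.525, -0.473, -0.525]
wrist_force: [2.7, 3.5, -9.5]
finger_gap: 0.0117
```

```bash
python3 cmp.py
python3 - <<'E'
from h import *
st=env.get_state();print(st['tcp_pos'],st['qvel'],st['wrist_force'],st['finger_gap'])
p,d=env.read_camera("side");a=p[120:280,230:400,::-1];cv2.imwrite("pics/side20c.png",cv2.resize(a,None,fx=3.6,fy=3.6,interpolation=cv2.INTER_CUBIC))
p,d=env.read_camera("top");cv2.imwrite("pics/top20c.png",cv2.resize(p[130:280,180:460,::-1],None,fx=2.8,fy=2.8,interpolation=cv2.INTER_CUBIC))
E
```

```text
0.09 0.11 bar n 1286 w pct [-25.7804 -18.3462   2.2876   6.5433  14.0832  24.6385  28.842 ] y [-0.114  -0.1104 -0.0997] flap top w 5.259717905789454 5.286631478532936
0.11 0.13 bar n 468 w pct [-2.916  -1.3844  0.8153  4.3006  6.2571  6.7554  7.0922] y [-0.1036 -0.1003 -0.0994] flap top w 5.4453100805133445 5.500803928094325
0.13 0.145 bar n 455 w pct [-2.5564 -1.171   1.1391  4.3446  6.3487  6.8153  7.4081] y [-0.1035 -0.1001 -0.0993] flap top w 5.587640481646214 5.692816756684045
0.14 0.15 bar n 322 w pct [-2.0884 -1.0404  1.1503  4.345   6.414   6.9128  7.434 ] y [-0.1036 -0.1002 -0.0994] flap top w 5.647676579066258 5.7506508605742885
[0.59899842 0.13464678 0.17836912] [ 0.00042966 -0.00055802 -0.00047942  0.00026962  0.00124518 -0.00094442] [  2.14760787   3.40070674 -10.82128759] 0.011190416641221767
```

View pics/side20c.png

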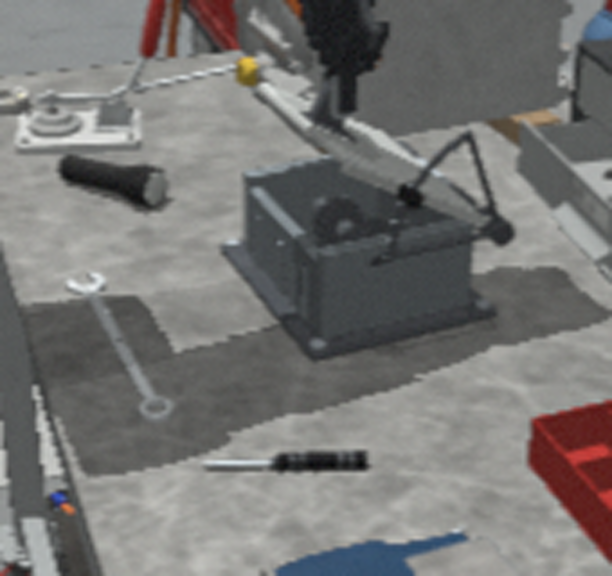

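View pics/top20c.png

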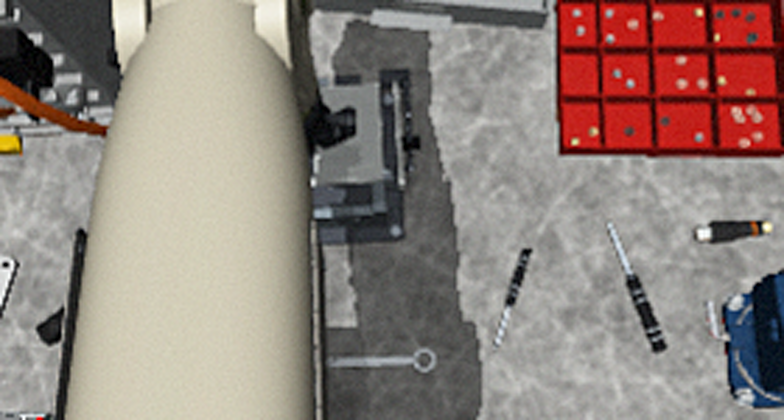

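The flap plate's centre now matches the index bar to about 0.2 mm and the arm is still. The pick lies on the bench at top crop (637,285), and the spanner, torch and sensor have not moved. I hand in.

```bash
python3 -c "
from workcell import env
print(env.hand_in()); print(env.get_state()['clock'])"
```

```text
the job is handed in; nothing more can be done
None
the job is handed in; nothing more can be done
```

I completed the whole job and handed it in at about 23 s. The hand-in reports no verdict, so success is judged only from my own checks below.

- **Pick:** I took the larger pick by its handle and ran its tip through the gap from about 121 mm to 17 mm from the right end. The tip was about 13 mm inside, moving at about 4 cm/s. Wrist forces stayed near zero and the flap stayed shut.
- **Laying it back:** I laid the pick flat at its original place on the bench and released it. The last pictures show it there, away from the gear case.
- **Flap:** I gripped the lug with 50 N and raised the flap to about 0.52 rad. The last wrist depth reading put the plate's centre line within about 1 mm of the index bar near the 150 mm radius. Joint speeds were about 0.001 rad/s and the wrist force was steady.
- **Bystanders:** I touched neither the index arm, the spanner, the torch nor the speed sensor, and none showed any movement in the last pictures.

**Disagreements:** The three cameras placed the case's front face up to 6 mm apart in x (0.544 to 0.550 m), so I used a value in between. At the first stop, my commanded arc gave a flap angle of 0.40 rad but wrist depth read 0.37. I therefore lined the flap up by comparing flap and bar directly in the wrist depth.

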